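# Clamp the lock barrels square and sleeve them

## Task

Open the sliding jaw of the blue vice, stand every brass lock barrel hex-end down in the slot with two of its flats square to the jaws, down on the floor of the slot, and let go of them all before pushing the jaw shut so that it clamps them. Only after clamping, slip one copper spacer sleeve over the round neck of each barrel, fully down on the hex; any sleeve fits any barrel and spare sleeves stay off the barrels. Leave the other things on the bench alone, and finish with the jaw clamped on the barrels.

Things in the scene. Friction and masses are not known exactly. Their poses are not given: they have to be found in the camera images.
- vice: Blue vice fixed to the bench, base 170x170x12 mm. Origin at bench level, mid-slot. Slot along its y, 160 mm long, floor 12 mm and jaw tops 30 mm above the bench; jaws 30 mm thick. Fixed jaw's face at x=+18 mm, sliding jaw on the -x side. Top 9 mm of both faces leans back 5 mm as lead-in. Barrels may stand anywhere up to 60 mm from the slot's middle, 50 to 55 mm apart is comfortable.
- jaw (a joint): Sliding jaw's position (m): the gap between the jaws is 26 mm plus this. 0 = shut, 0.015 = open to the stop (gap 41 mm); about 0.010 when clamped on square barrels. Slides along the vice's x (opens towards -x), needs about 5 N to move and stays where it is left.
- jaw_grip (a point): Centre of the top of the red upright handle block on the sliding jaw, 78 mm above the bench. The block is 24 mm along the vice's x, 30 mm along its y, free to grasp from 26 to 78 mm above the bench; 28 mm clear between it and the jaw block, nothing there above 30 mm. Moves with the jaw.
- lock1: Lock barrel standing on the bench: brass hexagonal body 36 mm across flats (41.6 mm across corners), 38 mm tall, with a round steel neck 22 mm in diameter from 38 to 66 mm, its top edge bevelled by 3 mm. About 0.2 kg. Origin at the centre of its underside, z up; its x axis is square to one pair of flats (others at 60 and 120 deg). May be absent: two or three are present.
- lock2: Lock barrel like lock1; may be absent.
- lock3: Lock barrel like lock1; may be absent.
- sleeve1: Copper-coloured spacer sleeve lying flat on the bench: outer diameter 36 mm, bore 27 mm, 18 mm tall, about 40 g. Origin at its centre (9 mm above its underside), z along the bore; the same either way up.
- sleeve2: Spacer sleeve like sleeve1.
- sleeve3: Spacer sleeve like sleeve1.
- spool: Bystander, leave alone: green thread spool, 34 mm wide, 50 mm tall, standing.
- nut: Bystander, leave alone: dark steel hex nut, 34 mm across flats, 12 mm thick, lying flat (not a sleeve: it has no open bore).
- tin: Bystander, leave alone: amber jar with a yellow cap, 56 mm wide, 50 mm tall.
- screwdriver: Bystander, leave alone: screwdriver with a yellow handle, 180 mm long, lying beyond the vice.
- brush: Bystander, leave alone: wooden shoe brush, 50 x 140 mm, 36 mm tall.
- key1: Bystander, leave alone: brass key blank, 50 mm long, 4 mm thick, lying flat.
- key2: Bystander, leave alone: brass key blank like key1.

How it is judged:
By the outcome, as a careful person would: the job done as asked, in the order asked, and still so for the second after the job is handed in, with the robot touching nothing.
Of lock1, lock2, lock3 only 2 to 3 are there at a start; the rules pass over those that are not, and their reading is None.
At some moment in a run one of sleeve1, sleeve2, sleeve3 may be knocked a few centimetres aside while the robot is not near it.
It also fails if it takes over 210 s, if anything falls off the work surface, if the arm or the gripper's body presses on something with over 40 N, if the wrist force passes 120 N, or if a joint passes its speed limit or range.

## Robot

A 6-joint arm with a two-finger parallel gripper is mounted at the origin on the work surface. World frame = base frame: x ahead of the robot, y to its left, z up, the work surface at z = 0. Lengths are in m, angles in degrees, forces in N, time in s.
With the tool pointing down it reaches from about 0.4 to 0.825 m from the base axis. Payload 7 kg.
Tool frame: the origin (TCP) lies at the very end of the fingers, on their centre line; the grasp point (between the pads) lies 19 mm behind it (ctrl.grip_depth is the z of the grasp point in the tool frame, in m); z points along the fingers, y is the direction in which the jaws open and shut (so a half turn about z gives the same grasp; the last joint's range is limited). The gripper opens to 88 mm and grips with 3 to 60 N. Pads are 19 mm wide; open, the fingers measure 130 mm over their backs; the gripper's body (78 mm by 193 mm) begins 47 mm behind the grasp point.
Start: joints at [-55.571, 20.546, 0.682, 0, -70.136, -16.507], TCP at [0.208, -0.642, 0.227] pointing down, gripper open.
Joint ranges: [-176.03, 176.03], [-82.01, 121.73], [-58.28, 71.71], [-173.87, 95.51], [-174.79, -0.11], [-173.66, 173.66]. Speed limits (degrees/s): [136.94, 136.94, 172.46, 180, 180, 180].

## Interface

Orientations are given as [roll, pitch, yaw] about the fixed x, y, z axes, in that order (R = Rz(yaw) Ry(pitch) Rx(roll)).
In Python, from plant import telemetry, snapshot, job, models, ctrl gives the robot as it stands.
- The arm moves only by the tool jog_arm, never from a script. Its argument "targets" is text: rows parted by semicolons, each of 7 numbers parted by spaces: the shift along the tool's x, y, z in m, then the turn, a rotation vector about the tool's x, y, z in degrees, then the gripper command: -1 is shut, 1 is fully open, values between are in proportion. A call has exactly 8 rows; each row is the pose to reach, as a shift and turn from the pose measured when the call began, along the tool's axes at that moment; what a row does not reach only later rows make up. A row lasts 1/8 s, in which the tool goes at most 62.5 mm and 10.7 degrees, less where a joint would pass 70% of its speed; a pose out of reach is approached as far as the arm can. A call with a gripper value outside its range is refused whole. The fingers move at their own pace and stop on an object; the grip force is fixed at half the most. Time passes only in rows, so rows that repeat a pose let the fingers close, or fill a call up. It gives the time, the measured TCP pose, the force and the opening at its end, in the units of the state.
- telemetry.get_obs(): the state, without advancing time (a new reading comes with each control period).
- snapshot(name): name is "side" or "top" or "wrist"; returns a dict with "img" (480x640x3 uint8, red, green, blue), "range_z" (480x640 float32, m along the optical axis (not along the pixel's ray), 0 where there is no reading), "intrinsics" (3x3 intrinsics, pixels), "R" (3x3) and "t" (3): a world point X has camera coordinates R X + t. Camera axes: x right, y down, z forward; pixel columns grow to the right and rows downward; lengths in m; the calibration is good to about 2 mm. A picture is of the moment at which its call begins.
- job.close_job(): hands the job in, once; it reports no verdict.
Trained networks look in a picture, given as the dict that the camera call returned (one of the last four; its "shot" number tells which), for a name from the list of things; names that differ only in an ending like _2 or _b are one class to them, and where a whole thing is asked for, a point or a joint stands for the part that bears it (a point fixed in the world has none). Each returns a list of dicts, best first, with "conf" (0 to 1); they miss things now and then, are a little off and sometimes report something else, mostly with a low value. They report only what shows in the picture. A call takes as long as a camera call.
- models.cut_out(name, picture): "region" (480x640 bool, what is visible of it) and "uv" ([column, row] in pixels, amid what is visible of it).
- models.spot_point(name, picture): "uv" ([column, row] in pixels: a listed point, or the origin of a listed thing).
The state is a dict: "clock": time; "joint_pos": joint angles; "qvel": joint speeds; "tau": joint torques, N m; "tool_pos": TCP position; "orientation": TCP orientation; "force": force on the tool from outside, world axes, zero at the start; "moment": the same for the moment, N m; "opening": finger opening in m.
Only numpy, scipy, OpenCV 4.12 (cv2) and the standard library are available. Lean on these libraries where they do the work, as an engineer would, in place of code of your own. Each camera call takes 0.05 s, during which the arm holds its last target.

## Working session

There is one attempt and no reset: what is moved stays moved. The work goes in short steps, Python scripts to look and compute and a tool call to move; the robot and the scene stay as the last step left them, time stands still between calls to the robot, and variables do not carry over. Pictures are saved under pics/ and viewed, and the job is handed in when it is done.

Besides the shell and the picture viewer there is one more tool, called after "Call:" in YAML: its name, and indented under it one key for each argument. jog_arm: Moves the arm, as the interface text tells. Its arguments: {"type":"object","properties":{"targets":{"type":"string"}},"required":["targets"]}

```bash
ls; mkdir -p pics
python3 - <<'E'
from plant import telemetry, snapshot, job, models, ctrl
import cv2
o=telemetry.get_obs();print(o, ctrl.grip_depth)
for n in ["top","side"]:
    s=snapshot(n); cv2.imwrite(f"pics/{n}0.png",s["img"][:,:,::-1]); print(s["intrinsics"],s["R"],s["t"])
E
```

```text
pics
{'clock': 0.0, 'joint_pos': array([-5.55701845e+01,  2.05908331e+01,  6.33944228e-01, -1.98483005e-02,
       -7.01357719e+01, -1.65070877e+01]), 'qvel': array([ 0.00150419,  0.02137682, -0.0918602 , -0.04359563, -0.06809964,
        0.03428162]), 'tau': array([-1.29392192e-03, -5.82725573e+01,  2.93055707e+01,  6.99680507e+00,
        7.12796827e-03, -9.40807922e-05]), 'tool_pos': array([ 0.20754555, -0.64178775,  0.22563163]), 'orientation': array([ 1.79905856e+02, -8.44091396e-03, -1.62084025e+02]), 'force': array([-0.23238901,  0.40872856, -0.01913729]), 'moment': array([-0.02713092,  0.01896809,  0.00087943]), 'opening': 0.08783898074927506} -0.0188
[[548.10541974   0.         321.45039508]
 [  0.         548.10541974 245.44503603]
 [  0.           0.           1.        ]] [[ 0.00416905 -0.9998884  -0.01434613]
 [-0.99494654 -0.00270837 -0.10036951]
 [ 0.10031946  0.01469208 -0.9948468 ]] [0.0353134 0.5645935 1.4905807]
[[567.23531983   0.         327.37998982]
 [  0.         567.23531983 238.15368615]
 [  0.           0.           1.        ]] [[-8.09254717e-01 -5.87457877e-01  2.16069735e-04]
 [-4.46806153e-01  6.15260548e-01 -6.49475727e-01]
 [ 3.81406692e-01 -5.25687836e-01 -7.60382295e-01]] [0.44437984 0.28749797 1.05166527]
```

View pics/top0.png

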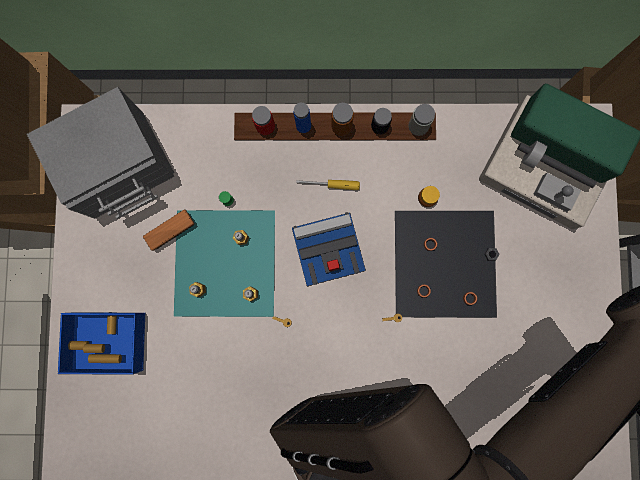

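View pics/side0.png

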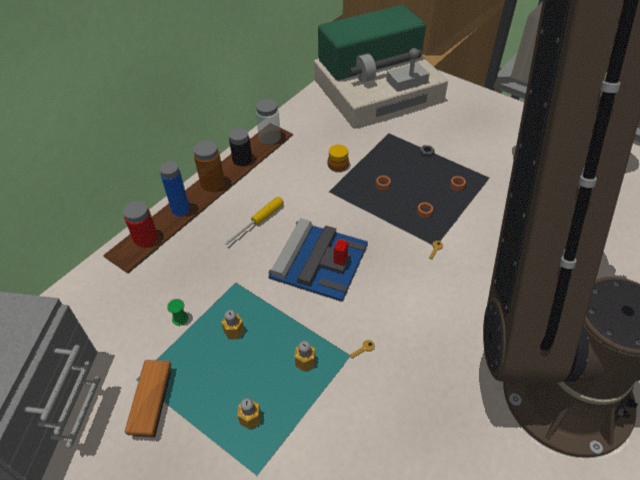

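```bash
cat > h.py <<'E'
from plant import telemetry, snapshot, job, models, ctrl
import cv2, numpy as np
from scipy.spatial.transform import Rotation as Ro
def save(s,n): cv2.imwrite(f"pics/{n}.png",s["img"][:,:,::-1])
def ray(s,uv,z):
    "world point on plane z seen at uv"
    d=s["R"].T@(np.linalg.inv(s["intrinsics"])@np.array([uv[0],uv[1],1.])); c=-s["R"].T@s["t"]
    return c+d*(z-c[2])/d[2]
def cloud(s):
    v,u=np.mgrid[0:480,0:640]; z=s["range_z"]; K=s["intrinsics"]
    p=np.stack([(u-K[0,2])/K[0,0]*z,(v-K[1,2])/K[1,1]*z,z],-1)
    w=(p-s["t"])@s["R"]; w[z<=0]=np.nan; return w
def proj(s,X):
    c=s["R"]@np.asarray(X,float)+s["t"]; p=s["intrinsics"]@c; return p[:2]/p[2]
def jog(tp,yaw,o=None):
    "tool-frame shift and turn to reach tp with tool down at yaw"
    o=o or telemetry.get_obs()
    R=Ro.from_euler('xyz',o["orientation"],degrees=True)
    T=Ro.from_euler('xyz',[180,0,yaw],degrees=True)
    d=R.inv().apply(np.array(tp)-o["tool_pos"]); r=(R.inv()*T).as_rotvec(degrees=True)
    return np.round(d,4),np.round(r,2)
E
python3 - <<'E'
from h import *
for n in ["top","side"]:
    s=snapshot(n)
    for name in ["vice","jaw","jaw_grip","lock1","sleeve1"]:
        z={"jaw_grip":.078,"sleeve1":.009}.get(name,0.)
        for m in models.spot_point(name,s): print(n,name,round(m["conf"],2),np.round(m["uv"],1),np.round(ray(s,m["uv"],z),4))
s=snapshot("wrist");save(s,"w0");print(s["intrinsics"],s["R"],s["t"],-s["R"].T@s["t"])
E
```

```text
top vice 0.77 [326.6 240.7] [0.5809 0.0232 0.    ]Traceback (most recent call last):
  File "<stdin>", line 6, in <module>
ValueError: it knows: brush, jaw_grip, key, lock, nut, screwdriver, sleeve, spool, tin, vice
```

Run:
```python
from h import *
for n in ["top","side"]:
    s=snapshot(n)
    for name in ["vice","jaw_grip","lock","sleeve"]:
        z={"jaw_grip":.078,"sleeve":.009}.get(name,0.)
        for m in models.spot_point(name,s): print(n,name,round(m["conf"],2),np.round(m["uv"],1),np.round(ray(s,m["uv"],z),4))
s=snapshot("wrist");save(s,"w0");print(s["intrinsics"],s["R"],s["t"],-s["R"].T@s["t"])
```

```text
top vice 0.56 [324.5 241.8] [0.5777 0.0291 0.    ]
top jaw_grip 0.81 [332.9 264.2] [0.5092 0.0057 0.078 ]
top lock 0.63 [239.8 238.7] [0.5859 0.2692 0.    ]
top lock 0.61 [253.  296.5] [0.423 0.229 0.   ]
top sleeve 0.5 [471.2 301.7] [ 0.4111 -0.3777  0.009 ]
top sleeve 0.48 [431.1 240.3] [ 0.5818 -0.2697  0.009 ]
top sleeve 0.4 [424.5 292.5] [ 0.4359 -0.2491  0.009 ]
side vice 0.98 [307.6 258.4] [0.5825 0.0288 0.    ]
side vice 0.27 [249.1 420. ] [0.4432 0.3851 0.    ]
side jaw_grip 0.78 [337.3 245.3] [0.5143 0.0128 0.078 ]
side lock 0.76 [231.3 332.5] [0.5914 0.2692 0.    ]
side lock 0.75 [303.6 362.3] [0.434  0.2366 0.    ]
side lock 0.75 [248.6 418.6] [0.4456 0.3837 0.    ]
side lock 0.6 [305.8 255.9] [0.59   0.0255 0.    ]
side sleeve 0.64 [423.7 211.7] [ 0.4415 -0.2386  0.009 ]
side sleeve 0.62 [456.3 184.3] [ 0.4225 -0.3668  0.009 ]
side sleeve 0.48 [384.9 180.8] [ 0.5716 -0.2738  0.009 ]
[[374.91675118   0.         314.74814145]
 [  0.         374.91675118 236.61525591]
 [  0.           0.           1.        ]] [[-3.06739530e-01  9.51793428e-01  3.62524557e-04]
 [ 9.13299446e-01  2.94226602e-01  2.81628886e-01]
 [ 2.67945858e-01  8.67178056e-02 -9.59523340e-01]] [ 0.67431603 -0.03593529  0.39097478] [ 0.13489899 -0.66514092  0.38502539]
```

View pics/w0.png

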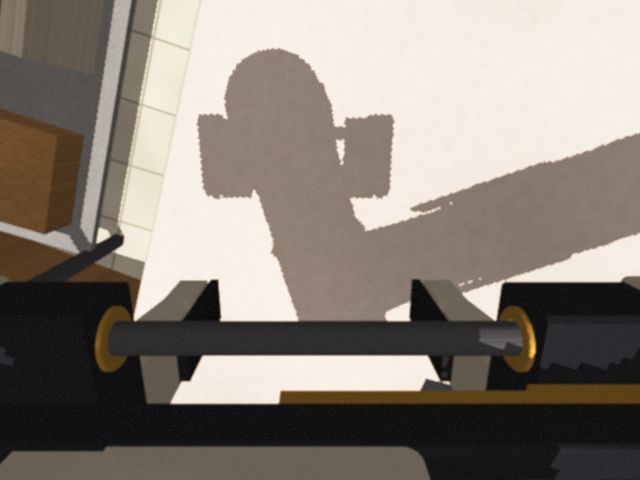

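Run:
```python
from h import *
print(jog([.57,.077,.30],-75))
```

```text
(array([-0.566 ,  0.5728, -0.0734]), array([ -0.  ,   0.  , -87.08]))
```

Call:
jog_arm:
  targets: "-0.566 0.573 -0.073 0 0 -87 0.3;-0.566 0.573 -0.073 0 0 -87 0.3;-0.566 0.573 -0.073 0 0 -87 0.3;-0.566 0.573 -0.073 0 0 -87 0.3;-0.566 0.573 -0.073 0 0 -87 0.3;-0.566 0.573 -0.073 0 0 -87 0.3;-0.566 0.573 -0.073 0 0 -87 0.3;-0.566 0.573 -0.073 0 0 -87 0.3"

```text
clock: 1.75
tool_pos: [0.4322, -0.1956, 0.2724]
orientation: [-179.9, -0.0, -75.8]
force: [1.1, -0.8, 0.5]
opening: 0.0572
```

Run:
```python
from h import *
print(jog([.57,.077,.30],-75))
```

```text
(array([-0.2303, -0.2006, -0.0274]), array([-0.07, -0.03, -0.77]))
```

Call:
jog_arm:
  targets: "-0.23 -0.20 -0.027 0 0 -1 0.3;-0.23 -0.20 -0.027 0 0 -1 0.3;-0.23 -0.20 -0.027 0 0 -1 0.3;-0.23 -0.20 -0.027 0 0 -1 0.3;-0.23 -0.20 -0.027 0 0 -1 0.3;-0.23 -0.20 -0.027 0 0 -1 0.3;-0.23 -0.20 -0.027 0 0 -1 0.3;-0.23 -0.20 -0.027 0 0 -1 0.3"

```text
clock: 2.75
tool_pos: [0.5691, 0.0756, 0.2998]
orientation: [-179.9, -0.0, -74.8]
force: [0.2, -0.4, 0.5]
opening: 0.0571
```

Run:
```python
from h import *
s=snapshot("wrist");save(s,"w1")
w=cloud(s); np.save("w1.npy",w)
for name,z in [("vice",0),("jaw_grip",.078)]:
    for m in models.spot_point(name,s): print(name,round(m["conf"],2),np.round(m["uv"],1),np.round(ray(s,m["uv"],z),4))
print(telemetry.get_obs()["tool_pos"])
m=(w[...,2]>.07)&(w[...,2]<.085); 
# tops: handle near .078
img=s["img"].astype(int); 
r=(img[...,0]>120)&(img[...,1]<60)&(img[...,2]<60)
print("red",r.sum()); p=w[r&(w[...,2]>.07)]; print(p.min(0),p.max(0),len(p), np.median(p,0))
for lo,hi in [(.07,.085),(.024,.036),(.008,.016),(-.004,.004)]:
    q=(w[...,2]>lo)&(w[...,2]<hi); print(lo,q.sum(),np.nanmedian(w[q],0))
```

```text
vice 0.66 [311.  152.2] [0.5858 0.0322 0.    ]
jaw_grip 0.7 [311.9 147.2] [0.5866 0.0223 0.078 ]
jaw_grip 0.64 [390.9 150.2] [0.5104 0.0047 0.078 ]
[0.56927619 0.07557753 0.29997999]
red 549
[ 0.49867112 -0.00916063  0.0758936 ] [0.52337124 0.01906969 0.08036777] 503 [0.51085008 0.0043278  0.07816462]
0.07 1100 [ 0.51719677 -0.00094113  0.07767968]
0.024 11364 [0.60020329 0.01288103 0.02974032]
0.008 12688 [0.55193454 0.01252676 0.01233341]
-0.004 150086 [5.18846173e-01 2.57149267e-02 3.31436311e-04]
```

View pics/w1.png

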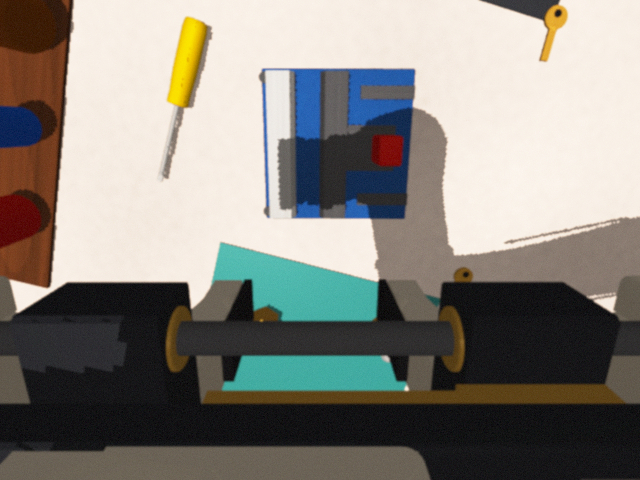

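Run:
```python
from h import *
w=np.load("w1.npy"); P=w[40:240,240:430].reshape(-1,3); P=P[~np.isnan(P).any(1)]
b=P[(P[:,2]>.006)&(P[:,2]<.04)]
(c,sz,a)=cv2.minAreaRect((b[:,:2]*1000).astype(np.float32)); print(c,sz,a)
# refine yaw: grid: sharpest width of fixed-jaw top points
t=P[(P[:,2]>.027)&(P[:,2]<.033)]
best=[]
for y in np.arange(8,22,.1):
    R=np.radians(y); x=t[:,0]*np.cos(R)+t[:,1]*np.sin(R)
    h,_=np.histogram(x,np.arange(.4,.8,.001)); best.append((-(h.astype(float)**2).sum(),y))
print(sorted(best)[:5])
for y in [sorted(best)[0][1]]:
    R=np.radians(y); c,s_=np.cos(R),np.sin(R)
    def f(p): return np.c_[p[:,0]*c+p[:,1]*s_,-p[:,0]*s_+p[:,1]*c]
    q=f(t); h,e=np.histogram(q[:,0],np.arange(.45,.70,.002)); print([(round(a,3),int(n)) for a,n in zip(e,h) if n>15])
    h,e=np.histogram(q[:,1],np.arange(-.25,.1,.002)); print([(round(a,3),int(n)) for a,n in zip(e,h) if n>5])
    fl=f(P[(P[:,2]>.010)&(P[:,2]<.0145)]);h,e=np.histogram(fl[:,0],np.arange(.45,.70,.002)); print([(round(a,3),int(n)) for a,n in zip(e,h) if n>5])
    bb=f(b); print(np.percentile(bb,[0.3,99.7],axis=0))
    hd=f(P[P[:,2]>.074]); print(np.percentile(hd,[1,99],axis=0))
```

```text
(560.0040893554688, 18.505996704101562) (172.56869506835938, 170.11795043945312) 15.028960227966309
[(np.float64(-943481.0), np.float64(14.899999999999975)), (np.float64(-941687.0), np.float64(15.299999999999974)), (np.float64(-940757.0), np.float64(14.799999999999976)), (np.float64(-940503.0), np.float64(14.999999999999975)), (np.float64(-938289.0), np.float64(14.499999999999977))]
[(np.float64(0.506), 23), (np.float64(0.512), 18), (np.float64(0.516), 16), (np.float64(0.52), 16), (np.float64(0.526), 19), (np.float64(0.534), 137), (np.float64(0.536), 257), (np.float64(0.538), 271), (np.float64(0.54), 264), (np.float64(0.542), 266), (np.float64(0.544), 265), (np.float64(0.546), 272), (np.float64(0.548), 267), (np.float64(0.55), 263), (np.float64(0.552), 263), (np.float64(0.554), 270), (np.float64(0.556), 262), (np.float64(0.558), 253), (np.float64(0.56), 246), (np.float64(0.562), 18), (np.float64(0.594), 17), (np.float64(0.596), 260), (np.float64(0.598), 269), (np.float64(0.6), 262), (np.float64(0.602), 264), (np.float64(0.604), 266), (np.float64(0.606), 268), (np.float64(0.608), 259)
[... 3269 characters left out ...]
8), 6), (np.float64(0.554), 6), (np.float64(0.56), 8), (np.float64(0.562), 8), (np.float64(0.564), 126), (np.float64(0.566), 250), (np.float64(0.568), 296), (np.float64(0.57), 228), (np.float64(0.572), 221), (np.float64(0.574), 298), (np.float64(0.576), 299), (np.float64(0.578), 201), (np.float64(0.58), 244), (np.float64(0.582), 294), (np.float64(0.584), 244), (np.float64(0.586), 260), (np.float64(0.588), 261), (np.float64(0.59), 237), (np.float64(0.592), 146), (np.float64(0.594), 7), (np.float64(0.596), 7), (np.float64(0.624), 91), (np.float64(0.626), 220), (np.float64(0.628), 178)]
[[ 0.46076903 -0.2107422 ]
 [ 0.62957193 -0.04189144]]
[[ 0.48365988 -0.1411495 ]
 [ 0.50687478 -0.11214997]]
```

```bash
cat >> h.py <<'E'
VY=15.0; U0,V0=.5755,-.1268
def uv2w(du,dv,z):
    a=np.radians(VY); u,v=U0+du,V0+dv
    return [u*np.cos(a)-v*np.sin(a),u*np.sin(a)+v*np.cos(a),z]
def w2uv(p):
    a=np.radians(VY); return np.round([p[0]*np.cos(a)+p[1]*np.sin(a)-U0,-p[0]*np.sin(a)+p[1]*np.cos(a)-V0,p[2]],4)
E
python3 - <<'E'
from h import *
print(jog(uv2w(-.0802,0.0002,.11),-75)); print(jog(uv2w(-.0802,0.0002,.045),-75))
E
```

```text
(array([0.052 , 0.0746, 0.1899]), array([-0.11, -0.03,  0.16]))
(array([0.0519, 0.0748, 0.2549]), array([-0.11, -0.03,  0.16]))
```

Call:
jog_arm:
  targets: "0.052 0.0748 0.13 0 0 0 0.3;0.052 0.0748 0.17 0 0 0 0.3;0.052 0.0748 0.19 0 0 0 0.3;0.052 0.0748 0.19 0 0 0 0.3;0.052 0.0748 0.19 0 0 0 0.3;0.052 0.0748 0.225 0 0 0 0.3;0.052 0.0748 0.255 0 0 0 0.3;0.052 0.0748 0.255 0 0 0 0.3"

```text
clock: 3.9
tool_pos: [0.5111, 0.0058, 0.0447]
orientation: [-180.0, -0.0, -74.8]
force: [0.2, 0.2, 0.2]
opening: 0.0571
```

Call:
jog_arm:
  targets: "0 0 0 0 0 0 -1;0 0 0 0 0 0 -1;0 0 0 0 0 0 -1;0 0 0 0 0 0 -1;0 0 0 0 0 0 -1;0 0 0 0 0 0 -1;0 0 0 0 0 0 -1;0 0 0 0 0 0 -1"

```text
clock: 4.9
tool_pos: [0.5111, 0.0058, 0.0452]
orientation: [-180.0, -0.0, -74.9]
force: [-2.2, 0.7, 6.9]
opening: 0.0237
```

Run:
```python
from h import *
o=telemetry.get_obs(); print(o["opening"],o["force"],w2uv(o["tool_pos"]),o["orientation"])
```

```text
0.02368287701295055 [-2.23254018  0.65381916  6.9053517 ] [-0.0804  0.0001  0.0452] [-1.79980545e+02 -4.24359423e-02 -7.48512944e+01]
```

Call:
jog_arm:
  targets: "0 0.003 0 0 0 0 -1;0 0.006 0 0 0 0 -1;0 0.009 0 0 0 0 -1;0 0.011 0 0 0 0 -1;0 0.012 0 0 0 0 -1;0 0.013 0 0 0 0 -1;0 0.014 0 0 0 0 -1;0 0.014 0 0 0 0 -1"

```text
clock: 5.9
tool_pos: [0.4985, 0.0024, 0.0453]
orientation: [-179.9, -0.0, -74.8]
force: [5.3, -0.3, -4.9]
opening: 0.0236
```

Run:
```python
from h import *
o=telemetry.get_obs(); print(o["opening"],o["force"],w2uv(o["tool_pos"]),o["orientation"])
```

```text
0.02359884983094748 [ 5.2596034  -0.31053412 -4.94050339] [-0.0934  0.0001  0.0453] [-1.79884878e+02 -4.15517866e-02 -7.48463774e+01]
```

Call:
jog_arm:
  targets: "0 0.001 0 0 0 0 -1;0 0.002 0 0 0 0 -1;0 0.003 0 0 0 0 -1;0 0.003 0 0 0 0 -1;0 0.003 0 0 0 0 -1;0 0.003 0 0 0 0 -1;0 0.003 0 0 0 0 -1;0 0.003 0 0 0 0 -1"

```text
clock: 6.9
tool_pos: [0.498, 0.0023, 0.0453]
orientation: [-179.7, -0.1, -74.8]
force: [12.5, -1.0, -12.6]
opening: 0.0237
```

Run:
```python
from h import *
o=telemetry.get_obs(); print(o["opening"],o["force"],w2uv(o["tool_pos"]),o["orientation"])
```

```text
0.023665312956469862 [ 12.4812829   -1.04112716 -12.59978673] [-0.0938  0.0001  0.0453] [-1.79662130e+02 -5.09742925e-02 -7.48118631e+01]
```

Call:
jog_arm:
  targets: "0 0 0 0 0 0 0.3;0 0 0 0 0 0 0.3;0 0 0 0 0 0 0.3;0 0 -0.03 0 0 0 0.4;0 0 -0.09 0 0 0 0.4;0 0 -0.15 0 0 0 0.4;0 0 -0.2 0 0 0 0.4;0 0 -0.25 0 0 0 0.4"

```text
clock: 7.9
tool_pos: [0.4959, 0.002, 0.2973]
orientation: [-179.6, -0.0, -74.8]
force: [1.4, 0.4, 0.6]
opening: 0.0611
```

```bash
sed -i 's/U0,V0=.5755/U0,V0=.5750/' h.py
python3 - <<'E'
from h import *
print(jog([.477,.35,.3],-75))
E
```

```text
(array([-0.3408, -0.0729, -0.0024]), array([-0.37, -0.03,  0.19]))
```

Call:
jog_arm:
  targets: "-0.34 -0.073 0 0 0 0 0.4;-0.34 -0.073 0 0 0 0 0.4;-0.34 -0.073 0 0 0 0 0.4;-0.34 -0.073 0 0 0 0 0.4;-0.34 -0.073 0 0 0 0 0.4;-0.34 -0.073 0 0 0 0 0.4;-0.34 -0.073 0 0 0 0 0.4;-0.34 -0.073 0 0 0 0 0.4"

```text
clock: 8.9
tool_pos: [0.477, 0.3489, 0.2974]
orientation: [-179.7, -0.1, -74.8]
force: [0.2, 0.3, -0.2]
opening: 0.0614
```

```bash
cat >> h.py <<'E'
def locks(s,w=None,ztop=.066,zhex=.038):
    "necks from depth (z>ztop-.012) and hex yaw from top-ring points"
    w=cloud(s) if w is None else w
    out=[]
    for m in models.spot_point("lock",s):
        p=ray(s,m["uv"],ztop-.066); d=np.linalg.norm(w[...,:2]-p[:2],axis=-1)
        n=w[(d<.045)&(w[...,2]>ztop-.005)&(w[...,2]<ztop+.004)]
        if len(n)<20: print("skip",round(m["conf"],2),m["uv"],p); continue
        (c,r)=cv2.minEnclosingCircle((n[:,:2]*1000).astype(np.float32)); c=np.array(c)/1000
        dd=np.linalg.norm(w[...,:2]-c,axis=-1)
        h=w[(dd<.024)&(w[...,2]>zhex-.004)&(w[...,2]<zhex+.004)][:,:2]-c
        # hex yaw: best inlier fit of a hexagon 36 AF (points outside penalised, area filled)
        best=None
        for y in np.arange(0,60,.5):
            a=np.radians(y+np.array([0,60,120])); f=np.abs(h@np.array([np.cos(a),np.sin(a)])).max(1)
            sc=np.clip(f-.018,0,None).sum()
            if best is None or sc<best[0]: best=(sc,y)
        out.append((c,n[:,2].mean(),best[1])); print(round(m["conf"],2),np.round(m["uv"],0),"spot",np.round(p[:2],4),"neck",np.round(c,4),"r",round(r,1),"top",round(n[:,2].mean(),4),"yaw",best[1],"n",len(n),len(h),"out",round(best[0]/max(len(h),1),5))
    return out
E
python3 - <<'E'
from h import *
s=snapshot("wrist");save(s,"w2"); locks(s); print(telemetry.get_obs()["tool_pos"])
E
```

```text
0.77 [336. 224.] spot [0.4416 0.3815] neck [0.4446 0.3811] r 11.1 top 0.0655 yaw 38.5 n 301 452 out 1e-05
0.74 [380. 106.] spot [0.4321 0.2349] neck [0.4328 0.2339] r 11.0 top 0.0655 yaw 31.0 n 400 618 out 0.0
0.72 [241.  93.] spot [0.5896 0.2624] neck [0.5898 0.2628] r 10.9 top 0.0654 yaw 10.5 n 416 621 out 1e-05
[0.47732328 0.34827443 0.29785133]
```

View pics/w2.png

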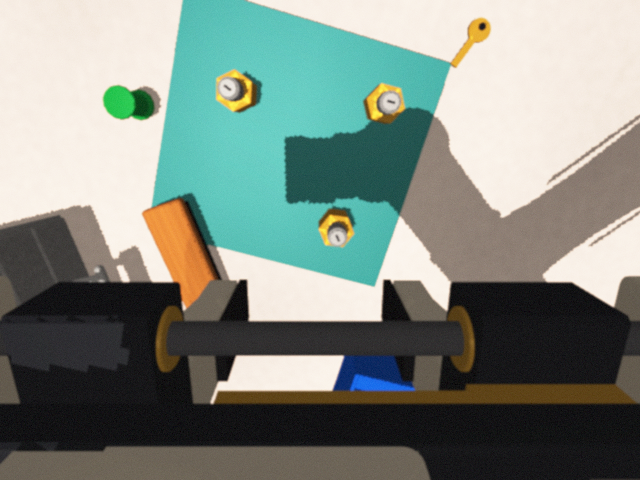

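Run:
```python
from h import *
s=snapshot("wrist"); w=cloud(s)
for c in [(.4446,.3811),(.4328,.2339),(.5898,.2628)]:
    c=np.array(c); dd=np.linalg.norm(w[...,:2]-c,axis=-1)
    h=w[(dd<.026)&(w[...,2]>.034)&(w[...,2]<.042)][:,:2]
    best=[]
    for y in np.arange(0,60,1):
        a=np.radians(y+np.array([0,60,120])); q=(h-c)@np.array([np.cos(a),np.sin(a)])
        # extents per direction and support width
        lo,hi=np.percentile(q,1,axis=0),np.percentile(q,99,axis=0)
        best.append(((hi-lo).sum()*1000/3,y,np.round((hi+lo)*500,1),np.round((hi-lo)*1000,1)))
    best.sort(key=lambda b:b[0]); [print(b) for b in best[:4]]
print(jog([.4446,.3811,.09],-51.5)); print(jog([.4446,.3811,.02],-51.5))
```

```text
(np.float64(35.36595729119754), np.int64(39), array([ 0. , -0.5, -0.2]), array([35.4, 35.1, 35.6]))
(np.float64(35.39395231565985), np.int64(38), array([ 0.1, -0.4, -0.2]), array([35.3, 35.2, 35.7]))
(np.float64(35.44978174529276), np.int64(37), array([ 0.1, -0.4, -0.2]), array([35.3, 35.3, 35.8]))
(np.float64(35.45469612509675), np.int64(40), array([ 0.1, -0.4, -0.3]), array([35.4, 35.3, 35.7]))
(np.float64(35.5792113066195), np.int64(33), array([ 0.2,  0.1, -0.1]), array([35.7, 35.5, 35.5]))
(np.float64(35.58097067621399), np.int64(30), array([0.3, 0.1, 0.1]), array([35.7, 35.4, 35.6]))
(np.float64(35.603719107690004), np.int64(34), array([ 0.2,  0.1, -0.1]), array([35.8, 35.6, 35.4]))
(np.float64(35.61358659829375), np.int64(31), array([ 0.2,  0.1, -0. ]), array([35.7, 35.5, 35.7]))
(np.float64(35.52235501303467), np.int64(11), array([-0.3,  0.3,  0.3]), array([35.4, 35.4, 35.8]))
(np.float64(35.537717646078384), np.int64(9), array([-0.2,  0.3,  0.3]), array([35.4, 35.5, 35.7]))
(np.float64(35.54406685651378), np.int64(10), array([-0.3,  0.3,  0.3]), array([35.4, 35.4, 35.8]))
(np.float64(35.55948112053516), np.int64(8), array([-0.1,  0.4,  0.4]), array([35.6, 35.4, 35.6]))
(array([-0.0403,  0.0245,  0.2078]), array([ -0.38,  -0.1 , -23.37]))
(array([-0.0404,  0.025 ,  0.2778]), array([ -0.38,  -0.1 , -23.37]))
```

Call:
jog_arm:
  targets: "-0.0405 0.025 0.06 0.4 0 -10 0.4;-0.0405 0.025 0.12 0.4 0 -20 0.4;-0.0405 0.025 0.17 0.4 0 -23.4 0.4;-0.0405 0.025 0.20 0.4 0 -23.4 0.4;-0.0405 0.025 0.208 0.4 0 -23.4 0.4;-0.0405 0.025 0.24 0.4 0 -23.4 0.4;-0.0405 0.025 0.27 0.4 0 -23.4 0.4;-0.0405 0.025 0.278 0.4 0 -23.4 0.4"

```text
clock: 10.05
tool_pos: [0.4448, 0.3807, 0.0197]
orientation: [-179.3, -0.3, -51.5]
force: [-0.6, -0.9, 0.7]
opening: 0.0616
```

Call:
jog_arm:
  targets: "0 0 0 0 0 0 -1;0 0 0 0 0 0 -1;0 0 0 0 0 0 -1;0 0 0 0 0 0 -1;0 0 0 0 0 0 -1;0 0 0 0 0 0 -1;0 0 0 0 0 0 -1;0 0 0 0 0 0 -1"

```text
clock: 11.05
tool_pos: [0.4451, 0.3811, 0.0209]
orientation: [-179.2, -0.3, -51.5]
force: [-1.6, -0.3, 6.8]
opening: 0.0358
```

Run:
```python
from h import *
o=telemetry.get_obs(); print(o["opening"],o["force"],o["tool_pos"],o["orientation"])
o["tool_pos"][2]-=0
print(jog(uv2w(-.0025,-.052,.15),-75))
```

```text
0.035833789219397456 [-1.6100692  -0.27426897  6.78466532] [0.44506383 0.3811223  0.02085174] [-179.22020342   -0.26013838  -51.49021939]
(array([ 0.414 ,  0.1302, -0.1291]), array([-0.82, -0.1 , 23.51]))
```

Call:
jog_arm:
  targets: "0 0 -0.05 0 0 0 -1;0 0 -0.10 0 0 0 -1;0.06 0.02 -0.13 -0.8 0 8 -1;0.12 0.04 -0.13 -0.8 0 16 -1;0.18 0.06 -0.13 -0.8 0 23.5 -1;0.24 0.08 -0.13 -0.8 0 23.5 -1;0.30 0.10 -0.13 -0.8 0 23.5 -1;0.36 0.115 -0.13 -0.8 0 23.5 -1"

```text
clock: 12.05
tool_pos: [0.5739, 0.0337, 0.1512]
orientation: [-179.9, -0.1, -75.0]
force: [0.9, 1.5, -1.1]
opening: 0.0359
```

Run:
```python
from h import *
o=telemetry.get_obs(); print(o["opening"],o["force"],o["tool_pos"],o["orientation"])
print(jog(uv2w(-.0025,-.052,.08),-75))
```

```text
0.03588230456983493 [ 0.89494762  1.48896579 -1.0699742 ] [0.57388997 0.03365699 0.15120421] [-1.79935775e+02 -7.14602335e-02 -7.49776675e+01]
(array([ 0.0627, -0.0093,  0.0713]), array([-0.06, -0.07,  0.02]))
```

Call:
jog_arm:
  targets: "0.03 -0.0093 0.03 0 0 0 -1;0.0627 -0.0093 0.06 0 0 0 -1;0.0627 -0.0093 0.0713 0 0 0 -1;0.0627 -0.0093 0.0713 0 0 0 -1;0.0627 -0.0093 0.0713 0 0 0 -1;0.0627 -0.0093 0.0713 0 0 0 -1;0.0627 -0.0093 0.0713 0 0 0 -1;0.0627 -0.0093 0.0713 0 0 0 -1"

```text
clock: 13.05
tool_pos: [0.5994, -0.0242, 0.0804]
orientation: [-179.9, -0.1, -75.0]
force: [0.2, -0.3, -1.6]
opening: 0.0359
```

Run:
```python
from h import *
o=telemetry.get_obs(); print(o["opening"],o["force"],w2uv(o["tool_pos"]),o["orientation"])
print(jog(uv2w(-.0025,-.052,.0325),-75))
s=snapshot("wrist");save(s,"w3")
```

```text
0.035889116551443244 [ 0.17967263 -0.29196676 -1.57342567] [-0.0023 -0.0518  0.0804] [-1.79894577e+02 -7.08132193e-02 -7.49549667e+01]
(array([0.0002, 0.0003, 0.0479]), array([-0.11, -0.07,  0.05]))
```

View pics/w3.png

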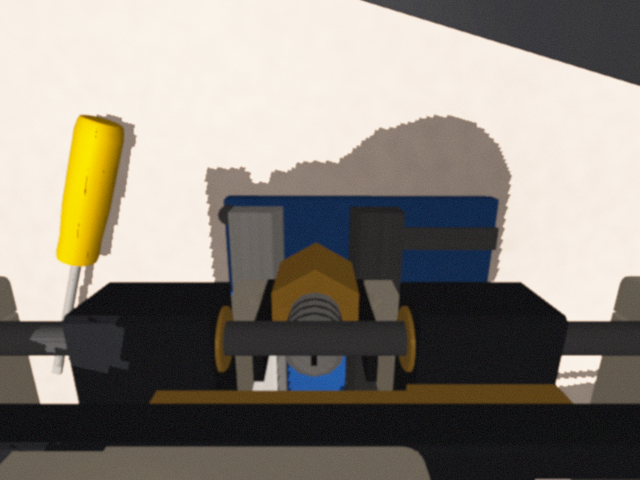

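Call:
jog_arm:
  targets: "0 0.0003 0.012 0 0 0 -1;0 0.0003 0.024 0 0 0 -1;0 0.0003 0.032 0 0 0 -1;0 0.0003 0.04 0 0 0 -1;0 0.0003 0.045 0 0 0 -1;0 0.0003 0.048 0 0 0 -1;0 0.0003 0.048 0 0 0 -1;0 0.0003 0.048 0 0 0 -1"

```text
clock: 14.1
tool_pos: [0.599, -0.0245, 0.033]
orientation: [-179.9, -0.1, -74.9]
force: [-3.7, 1.4, 6.8]
opening: 0.0358
```

Run:
```python
from h import *
o=telemetry.get_obs(); print(o["opening"],o["force"],w2uv(o["tool_pos"]),o["orientation"])
```

```text
0.03576939791897606 [-3.7189853   1.43323654  6.77272726] [-0.0028 -0.0519  0.033 ] [-1.79905292e+02 -7.55437048e-02 -7.49498981e+01]
```

Call:
jog_arm:
  targets: "0 0 0 0 0 0 0.3;0 0 0 0 0 0 0.3;0 0 0 0 0 0 0.3;0 0 0 0 0 0 0.3;0 0 -0.03 0 0 0 0.3;0 0 -0.08 0 0 0 0.3;0 0 -0.13 0 0 0 0.3;0 0 -0.13 0 0 0 0.3"

```text
clock: 15.1
tool_pos: [0.6014, -0.024, 0.1677]
orientation: [-179.4, -0.1, -74.9]
force: [-0.5, 0.2, -1.3]
opening: 0.0572
```

Run:
```python
from h import *
o=telemetry.get_obs(); print(o["opening"],o["force"],w2uv(o["tool_pos"]),o["orientation"])
s=snapshot("wrist");save(s,"w4")
print(jog([.4328,.2339,.15],-58.5))
```

```text
0.057198680460425054 [-0.46614732  0.22448085 -1.32027783] [-0.0003 -0.0521  0.1677] [-1.79426533e+02 -1.27114016e-01 -7.49170211e+01]
(array([-0.2925,  0.0944,  0.0142]), array([ -0.34,  -0.13, -16.45]))
```

View pics/w4.png

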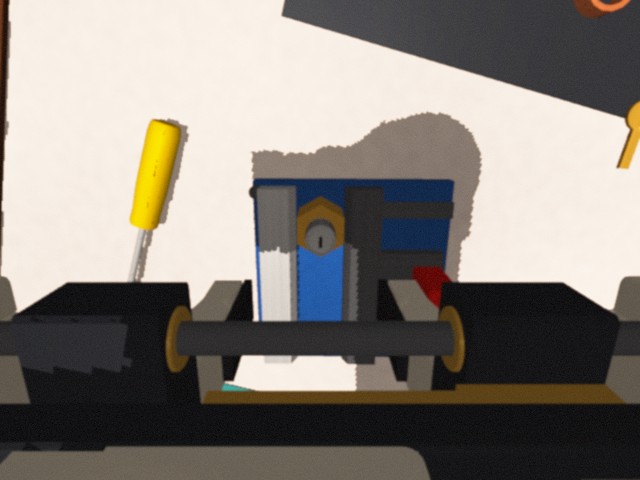

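Call:
jog_arm:
  targets: "-0.2925 0.0944 0.014 -0.4 -0.1 -16.5 0.4;-0.2925 0.0944 0.014 -0.4 -0.1 -16.5 0.4;-0.2925 0.0944 0.014 -0.4 -0.1 -16.5 0.4;-0.2925 0.0944 0.014 -0.4 -0.1 -16.5 0.4;-0.2925 0.0944 0.014 -0.4 -0.1 -16.5 0.4;-0.2925 0.0944 0.014 -0.4 -0.1 -16.5 0.4;-0.2925 0.0944 0.014 -0.4 -0.1 -16.5 0.4;-0.2925 0.0944 0.014 -0.4 -0.1 -16.5 0.4"

```text
clock: 16.15
tool_pos: [0.4331, 0.2328, 0.1497]
orientation: [179.9, -0.0, -58.5]
force: [-0.1, -0.0, 0.1]
opening: 0.0612
```

Run:
```python
from h import *
print(jog([.4328,.2339,.02],-58.5))
```

```text
(array([-0.0011, -0.0006,  0.1297]), array([ 0.12, -0.03, -0.03]))
```

Call:
jog_arm:
  targets: "-0.001 -0.0006 0.04 0 0 0 0.4;-0.001 -0.0006 0.08 0 0 0 0.4;-0.001 -0.0006 0.11 0 0 0 0.4;-0.001 -0.0006 0.1297 0 0 0 0.4;-0.001 -0.0006 0.1297 0 0 0 0.4;-0.001 -0.0006 0.1297 0 0 0 -1;-0.001 -0.0006 0.1297 0 0 0 -1;-0.001 -0.0006 0.1297 0 0 0 -1"

```text
clock: 17.15
tool_pos: [0.4332, 0.2341, 0.0207]
orientation: [180.0, -0.0, -58.5]
force: [-2.9, -2.1, 3.2]
opening: 0.0367
```

Call:
jog_arm:
  targets: "0 0 0 0 0 0 -1;0 0 0 0 0 0 -1;0 0 0 0 0 0 -1;0 0 0 0 0 0 -1;0 0 0 0 0 0 -1;0 0 0 0 0 0 -1;0 0 0 0 0 0 -1;0 0 0 0 0 0 -1"

```text
clock: 18.15
tool_pos: [0.4332, 0.2341, 0.0207]
orientation: [180.0, -0.0, -58.5]
force: [-0.4, -0.2, -1.3]
opening: 0.0357
```

Run:
```python
from h import *
o=telemetry.get_obs(); print(o["opening"],o["force"],o["tool_pos"],o["orientation"])
print(jog(uv2w(-.0025,.0,.15),-75))
```

```text
0.03568972804759257 [-0.43124104 -0.15850524 -1.33280342] [0.43324044 0.23409898 0.02074424] [ 1.79957901e+02 -8.20771630e-03 -5.85352902e+01]
(array([ 0.2574, -0.0213, -0.1292]), array([ 4.000e-02, -1.000e-02,  1.646e+01]))
```

Call:
jog_arm:
  targets: "0 0 -0.05 0 0 0 -1;0 0 -0.10 0 0 0 -1;0.06 -0.005 -0.129 0 0 8 -1;0.12 -0.01 -0.129 0 0 16.5 -1;0.18 -0.015 -0.129 0 0 16.5 -1;0.24 -0.02 -0.129 0 0 16.5 -1;0.2574 -0.0213 -0.129 0 0 16.5 -1;0.2574 -0.0213 -0.129 0 0 16.5 -1"

```text
clock: 19.15
tool_pos: [0.5859, 0.0246, 0.149]
orientation: [179.9, -0.0, -75.2]
force: [0.2, -0.5, -1.3]
opening: 0.0358
```

Run:
```python
from h import *
o=telemetry.get_obs(); print(o["opening"],o["force"],w2uv(o["tool_pos"]),o["orientation"])
print(jog(uv2w(-.0025,.0,.08),-75),jog(uv2w(-.0025,.0,.0325),-75))
```

```text
0.035781023469434875 [ 0.19639293 -0.54084966 -1.32126616] [-0.0027 -0.0011  0.149 ] [ 1.79895607e+02 -1.92206989e-02 -7.51747548e+01]
(array([-0.0011, -0.0003,  0.069 ]), array([ 0.1 , -0.02, -0.17])) (array([-0.0011, -0.0004,  0.1165]), array([ 0.1 , -0.02, -0.17]))
```

Call:
jog_arm:
  targets: "-0.001 -0.0003 0.03 0.1 0 -0.2 -1;-0.001 -0.0003 0.06 0.1 0 -0.2 -1;-0.001 -0.0003 0.08 0.1 0 -0.2 -1;-0.001 -0.0003 0.092 0.1 0 -0.2 -1;-0.001 -0.0003 0.102 0.1 0 -0.2 -1;-0.001 -0.0003 0.111 0.1 0 -0.2 -1;-0.001 -0.0003 0.1165 0.1 0 -0.2 -1;-0.001 -0.0003 0.1165 0.1 0 -0.2 -1"

```text
clock: 20.15
tool_pos: [0.586, 0.0256, 0.0329]
orientation: [-180.0, -0.0, -75.0]
force: [-0.6, 0.1, -0.9]
opening: 0.0361
```

Run:
```python
from h import *
o=telemetry.get_obs(); print(o["opening"],o["force"],w2uv(o["tool_pos"]),o["orientation"])
```

```text
0.03612944813873281 [-0.60131332  0.14127205 -0.90926854] [-0.0023 -0.0001  0.0329] [-1.79964127e+02 -2.20437469e-02 -7.49724851e+01]
```

Within ~0.2 mm of the floor. Release and go up.

Call:
jog_arm:
  targets: "0 0 0.0005 0 0 0 0.3;0 0 0 0 0 0 0.3;0 0 0 0 0 0 0.3;0 0 0 0 0 0 0.3;0 0 -0.03 0 0 0 0.3;0 0 -0.08 0 0 0 0.3;0 0 -0.13 0 0 0 0.3;0 0 -0.13 0 0 0 0.3"

```text
clock: 21.15
tool_pos: [0.5885, 0.0262, 0.1676]
orientation: [-179.5, -0.0, -74.9]
force: [-0.1, 0.1, -0.1]
opening: 0.0571
```

Run:
```python
from h import *
print(jog([.5898,.2628,.15],-80))
```

```text
(array([-0.2281, -0.0625,  0.018 ]), array([-0.51, -0.01,  5.06]))
```

Call:
jog_arm:
  targets: "-0.228 -0.0625 0.018 -0.5 0 5 0.4;-0.228 -0.0625 0.018 -0.5 0 5 0.4;-0.228 -0.0625 0.018 -0.5 0 5 0.4;-0.228 -0.0625 0.018 -0.5 0 5 0.4;-0.228 -0.0625 0.018 -0.5 0 5 0.4;-0.228 -0.0625 0.018 -0.5 0 5 0.4;-0.228 -0.0625 0.018 -0.5 0 5 0.4;-0.228 -0.0625 0.018 -0.5 0 5 0.4"

```text
clock: 22.15
tool_pos: [0.59, 0.2617, 0.1503]
orientation: [-180.0, 0.0, -80.0]
force: [-0.2, 0.7, -0.0]
opening: 0.0615
```

Run:
```python
from h import *
print(jog([.5898,.2628,.02],-80))
```

```text
(array([-0.0011,  0.    ,  0.1303]), array([-0.03,  0.01, -0.01]))
```

Call:
jog_arm:
  targets: "-0.001 0 0.04 0 0 0 0.4;-0.001 0 0.08 0 0 0 0.4;-0.001 0 0.11 0 0 0 0.4;-0.001 0 0.13 0 0 0 0.4;-0.001 0 0.13 0 0 0 0.4;-0.001 0 0.13 0 0 0 -1;-0.001 0 0.13 0 0 0 -1;-0.001 0 0.13 0 0 0 -1"

```text
clock: 23.15
tool_pos: [0.5903, 0.263, 0.0213]
orientation: [-179.9, 0.0, -80.0]
force: [-0.3, 0.8, -0.1]
opening: 0.0369
```

Call:
jog_arm:
  targets: "0 0 0 0 0 0 -1;0 0 0 0 0 0 -1;0 0 0 0 0 0 -1;0 0 0 0 0 0 -1;0 0 0 0 0 0 -1;0 0 0 0 0 0 -1;0 0 0 0 0 0 -1;0 0 0 0 0 0 -1"

```text
clock: 24.15
tool_pos: [0.5902, 0.2629, 0.0213]
orientation: [-179.9, 0.0, -80.0]
force: [-1.0, 0.3, -0.4]
opening: 0.0359
```

Run:
```python
from h import *
o=telemetry.get_obs(); print(o["opening"],o["force"],o["tool_pos"],o["orientation"])
print(jog(uv2w(-.0025,.052,.15),-75))
```

```text
0.03585693165935103 [-0.98402422  0.3124934  -0.41593094] [0.5902429  0.26292956 0.02125568] [-1.79897957e+02  4.86917975e-02 -8.00127379e+01]
(array([ 0.181 ,  0.0498, -0.129 ]), array([-0.1 ,  0.04, -5.01]))
```

Call:
jog_arm:
  targets: "0 0 -0.05 0 0 0 -1;0 0 -0.10 0 0 0 -1;0.05 0.015 -0.129 0 0 -5 -1;0.1 0.03 -0.129 0 0 -5 -1;0.15 0.045 -0.129 0 0 -5 -1;0.181 0.0498 -0.129 0 0 -5 -1;0.181 0.0498 -0.129 0 0 -5 -1;0.181 0.0498 -0.129 0 0 -5 -1"

```text
clock: 25.15
tool_pos: [0.5726, 0.076, 0.15]
orientation: [-179.9, 0.0, -75.0]
force: [-0.6, -0.8, -0.8]
opening: 0.0361
```

Run:
```python
from h import *
o=telemetry.get_obs(); print(o["opening"],o["force"],w2uv(o["tool_pos"]),o["orientation"])
print(jog(uv2w(-.0025,.052,.0325),-75))
```

```text
0.036085194385037815 [-0.57010811 -0.76567444 -0.82430342] [-0.0023  0.052   0.15  ] [-1.79873214e+02  4.46705890e-02 -7.50431656e+01]
(array([1.000e-04, 5.000e-04, 1.175e-01]), array([-0.13,  0.04, -0.04]))
```

Call:
jog_arm:
  targets: "0 0.0003 0.03 0 0 0 -1;0 0.0003 0.06 0 0 0 -1;0 0.0003 0.08 0 0 0 -1;0 0.0003 0.093 0 0 0 -1;0 0.0003 0.103 0 0 0 -1;0 0.0003 0.112 0 0 0 -1;0 0.0003 0.1172 0 0 0 -1;0 0.0003 0.1172 0 0 0 -1"

```text
clock: 26.15
tool_pos: [0.5729, 0.0762, 0.0333]
orientation: [-179.8, 0.0, -75.0]
force: [-0.0, 0.3, -1.2]
opening: 0.0357
```

Run:
```python
from h import *
o=telemetry.get_obs(); print(o["opening"],o["force"],w2uv(o["tool_pos"]),o["orientation"])
```

```text
0.035707784000817824 [-0.00761575  0.30116045 -1.2041196 ] [-0.0019  0.0521  0.0333] [-1.79821450e+02  4.55235947e-02 -7.50366466e+01]
```

Release, lift, then look at the vice from above.

Call:
jog_arm:
  targets: "0 0 0.0007 0 0 0 0.3;0 0 0 0 0 0 0.3;0 0 0 0 0 0 0.3;0 0 0 0 0 0 0.3;0 0 -0.03 0 0 0 0.3;0 0 -0.08 0 0 0 0.3;-0.05 0 -0.13 0 0 0 0.3;-0.05 0 -0.13 0 0 0 0.3"

```text
clock: 27.15
tool_pos: [0.5611, 0.1267, 0.1672]
orientation: [-179.4, 0.1, -74.9]
force: [0.7, -0.2, -0.6]
opening: 0.0569
```

Run:
```python
from h import *
s=snapshot("wrist");save(s,"w5")
for c,z,y in locks(s,None,.078,.050): print(w2uv([*c,z]),y)
print(jog(uv2w(-.093,0,.12),-75))
```

```text
0.84 [321. 156.] spot [0.571  0.0756] neck [0.5755 0.0591] r 28.1 top 0.0775 yaw 19.5 n 949 1042 out 0.00095
0.79 [324.  12.] spot [ 0.5968 -0.0259] neck [0.5922 0.0011] r 18.6 top 0.0759 yaw 44.0 n 159 1319 out 0.0007
0.72 [318.  88.] spot [0.5873 0.026 ] neck [0.5873 0.027 ] r 44.1 top 0.0774 yaw 14.5 n 1186 1474 out 0.0001
[-0.0039  0.0349  0.0775] 19.5
[-0.0027 -0.0255  0.0759] 44.0
[-0.0007  0.0009  0.0774] 14.5
(array([0.1029, 0.0913, 0.0436]), array([-0.29,  0.09,  0.04]))
```

View pics/w5.png

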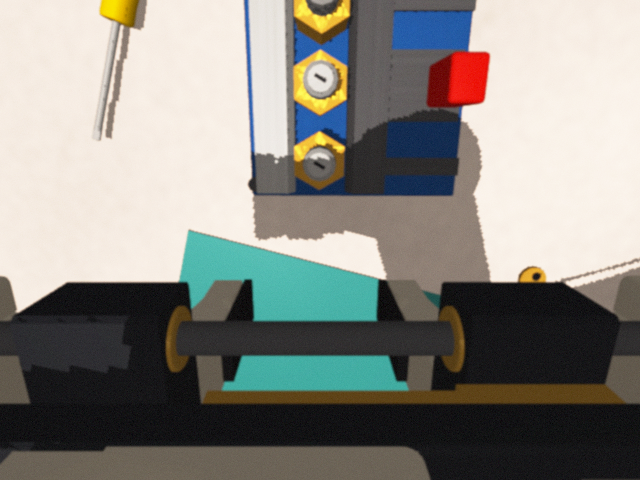

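Call:
jog_arm:
  targets: "0.05 0.05 0.01 -0.3 0 0 0.3;0.103 0.0913 0.03 -0.3 0 0 0.3;0.103 0.0913 0.0436 -0.3 0 0 0.3;0.103 0.0913 0.0436 -0.3 0 0 0.3;0.103 0.0913 0.075 -0.3 0 0 0.3;0.103 0.0913 0.105 -0.3 0 0 0.3;0.103 0.0913 0.121 -0.3 0 0 0.3;0.103 0.0913 0.121 -0.3 0 0 0.3"

```text
clock: 28.25
tool_pos: [0.4983, 0.0023, 0.0413]
orientation: [179.8, 0.1, -74.9]
force: [0.6, -0.5, -0.3]
opening: 0.0567
```

Call:
jog_arm:
  targets: "0 0 0 0 0 0 -1;0 0 0 0 0 0 -1;0 0 0 0 0 0 -1;0 0 0 0 0 0 -1;0 0 0 0 0 0 -1;0 0 0 0 0 0 -1;0 0 0 0 0 0 -1;0 0 0 0 0 0 -1"

```text
clock: 29.25
tool_pos: [0.4983, 0.0024, 0.0417]
orientation: [179.8, 0.1, -74.9]
force: [-3.7, 0.8, 5.6]
opening: 0.0236
```

Run:
```python
from h import *
o=telemetry.get_obs(); print(o["opening"],o["force"],w2uv(o["tool_pos"]),o["orientation"])
```

```text
0.023624249462993997 [-3.74159524  0.80435606  5.58682827] [-0.0931  0.0001  0.0417] [ 1.79814739e+02  6.35698967e-02 -7.49431345e+01]
```

Call:
jog_arm:
  targets: "0 -0.001 0 0 0 0 -1;0 -0.002 0 0 0 0 -1;0 -0.003 0 0 0 0 -1;0 -0.004 0 0 0 0 -1;0 -0.005 0 0 0 0 -1;0 -0.006 0 0 0 0 -1;0 -0.0065 0 0 0 0 -1;0 -0.0065 0 0 0 0 -1"

```text
clock: 30.25
tool_pos: [0.5025, 0.0035, 0.0417]
orientation: [179.6, 0.1, -75.0]
force: [-9.5, 1.3, 10.8]
opening: 0.0241
```

Run:
```python
from h import *
o=telemetry.get_obs(); print(o["opening"],o["force"],w2uv(o["tool_pos"]),o["orientation"])
```

```text
0.02409890868146203 [-9.50722465  1.33991073 10.78978736] [-0.0887  0.0001  0.0417] [ 1.79634101e+02  7.59280246e-02 -7.49811682e+01]
```

Call:
jog_arm:
  targets: "0 -0.002 0 0 0 0 -1;0 -0.003 0 0 0 0 -1;0 -0.004 0 0 0 0 -1;0 -0.005 0 0 0 0 -1;0 -0.005 0 0 0 0 -1;0 -0.005 0 0 0 0 -1;0 -0.005 0 0 0 0 -1;0 -0.005 0 0 0 0 -1"

```text
clock: 31.25
tool_pos: [0.5027, 0.0035, 0.0416]
orientation: [179.2, 0.1, -75.0]
force: [-19.4, 1.1, 20.5]
opening: 0.0235
```

Run:
```python
from h import *
o=telemetry.get_obs(); print(o["opening"],o["force"],w2uv(o["tool_pos"]),o["orientation"])
```

```text
0.02350751792486769 [-19.44940186   1.06622631  20.49625414] [-0.0885  0.      0.0416] [ 1.79193567e+02  8.83733187e-02 -7.50473726e+01]
```

Call:
jog_arm:
  targets: "0 0 0 0 0 0 -1;0 0 0 0 0 0 0.2;0 0 0 0 0 0 0.2;0 0 0 0 0 0 0.2;0 0 -0.03 0 0 0 0.2;0 0 -0.08 0.5 0 0 0.2;-0.03 0 -0.14 0.5 0 0 0.2;-0.06 -0.03 -0.20 0.5 0 0 0.2"

```text
clock: 32.25
tool_pos: [0.5139, 0.0621, 0.2312]
orientation: [179.7, 0.1, -75.1]
force: [2.3, 0.8, -0.6]
opening: 0.0523
```

```bash
cat >> h.py <<'E'
def necks(s,ztop=.078):
    w=cloud(s); m=((w[...,2]>ztop-.004)&(w[...,2]<ztop+.004)).astype(np.uint8)
    n,l,st,_=cv2.connectedComponentsWithStats(m)
    for i in range(1,n):
        if st[i,4]<60: continue
        p=w[l==i]; (c,r)=cv2.minEnclosingCircle((p[:,:2]*1000).astype(np.float32)); c=np.array(c)/1000
        q=w2uv([*c,p[:,2].mean()])
        if abs(q[1])<.1 and abs(q[0])<.15: print("n",st[i,4],"uv frame",q,"world",np.round(c,4),"r",round(r,1))
E
python3 - <<'E'
from h import *
s=snapshot("wrist");save(s,"w6"); necks(s); o=telemetry.get_obs(); print(o["opening"],o["tool_pos"],o["orientation"])
w=cloud(s); t=w[(w[...,2]>.027)&(w[...,2]<.033)]
q=np.array([w2uv(p) for p in t[::3]]); q=q[(abs(q[:,1])<.075)&(abs(q[:,0])<.08)]; h,e=np.histogram(q[:,0],np.arange(-.08,.08,.002)); print([(round(a,3),int(n)) for a,n in zip(e,h)])
s=snapshot("top"); save(s,"t1")
for m in models.spot_point("sleeve",s): print(round(m["conf"],2),np.round(m["uv"],1),np.round(ray(s,m["uv"],.009),4))
E
```

```text
n 643 uv frame [-0.0005 -0.0511  0.0776] world [ 0.6009 -0.0232] r 11.0
n 1066 uv frame [-0.0885 -0.0003  0.0779] world [0.5028 0.0032] r 17.7
n 550 uv frame [-0.0006 -0.0002  0.0776] world [0.5877 0.026 ] r 10.9
n 486 uv frame [-0.0004  0.0522  0.0776] world [0.5743 0.0766] r 11.0
0.052886410638283296 [0.52006649 0.06575075 0.23844259] [-1.79607890e+02  6.55257661e-02 -7.49325457e+01]
[(np.float64(-0.08), 1), (np.float64(-0.078), 5), (np.float64(-0.076), 7), (np.float64(-0.074), 5), (np.float64(-0.072), 5), (np.float64(-0.07), 6), (np.float64(-0.068), 4), (np.float64(-0.066), 6), (np.float64(-0.064), 9), (np.float64(-0.062), 3), (np.float64(-0.06), 2), (np.float64(-0.058), 9), (np.float64(-0.056), 5), (np.float64(-0.054), 8), (np.float64(-0.052), 9), (np.float64(-0.05), 43), (np.float64(-0.048), 116), (np.float64(-0.046), 121), (np.float64(-0.044), 120), (np.float64(-0.042), 110), (np.float64(-0.04), 116), (np.float64(-0.038), 126), (np.float64(-0.036), 117), (np.float64(-0.034), 107), (np.float64(-0.032), 121), (np.float64(-0.03), 122), (np.float64(-0.028), 115), (np.float64(-0.026
[... 740 characters left out ...]
.034), 124), (np.float64(0.036), 123), (np.float64(0.038), 105), (np.float64(0.04), 118), (np.float64(0.042), 123), (np.float64(0.044), 114), (np.float64(0.046), 90), (np.float64(0.048), 0), (np.float64(0.05), 0), (np.float64(0.052), 0), (np.float64(0.054), 0), (np.float64(0.056), 0), (np.float64(0.058), 0), (np.float64(0.06), 0), (np.float64(0.062), 0), (np.float64(0.064), 0), (np.float64(0.066), 0), (np.float64(0.068), 0), (np.float64(0.07), 0), (np.float64(0.072), 0), (np.float64(0.074), 0), (np.float64(0.076), 0)]
0.54 [426.5 293.4] [ 0.4335 -0.2546  0.009 ]
0.49 [429.4 240.3] [ 0.5818 -0.265   0.009 ]
0.42 [169.1 233.5] [0.5992 0.4682 0.009 ]
0.41 [472.1 300.3] [ 0.4149 -0.3803  0.009 ]
```

View pics/w6.png

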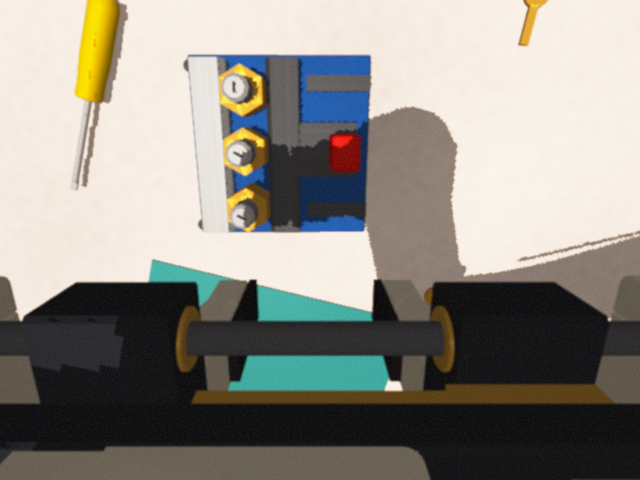

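Run:
```python
from h import *
print(jog([.464,-.24,.28],-75))
```

```text
(array([ 0.2796,  0.13  , -0.049 ]), array([-0.04,  0.14,  0.05]))
```

Call:
jog_arm:
  targets: "0.28 0.13 -0.045 0 0 0 0.4;0.28 0.13 -0.045 0 0 0 0.4;0.28 0.13 -0.045 0 0 0 0.4;0.28 0.13 -0.045 0 0 0 0.4;0.28 0.13 -0.045 0 0 0 0.4;0.28 0.13 -0.045 0 0 0 0.4;0.28 0.13 -0.045 0 0 0 0.4;0.28 0.13 -0.045 0 0 0 0.4"

```text
clock: 33.4
tool_pos: [0.464, -0.2395, 0.2755]
orientation: [180.0, 0.2, -74.9]
force: [-0.1, 0.2, 0.0]
opening: 0.0614
```

```bash
cat >> h.py <<'E'
def sleeves(s):
    w=cloud(s)
    for m in models.spot_point("sleeve",s):
        p=ray(s,m["uv"],.009); d=np.linalg.norm(w[...,:2]-p[:2],axis=-1)
        q=w[(d<.035)&(w[...,2]>.013)&(w[...,2]<.023)]
        if len(q)<30: print("skip",round(m["conf"],2),np.round(m["uv"]),p); continue
        (c,r)=cv2.minEnclosingCircle((q[:,:2]*1000).astype(np.float32))
        print(round(m["conf"],2),np.round(m["uv"],0),"spot",np.round(p,4),"centre",np.round(np.array(c)/1000,4),"r",round(r,1),"top",round(np.median(q[:,2]),4),len(q))
E
python3 - <<'E'
from h import *
s=snapshot("wrist");save(s,"w7"); sleeves(s); print(telemetry.get_obs()["tool_pos"],telemetry.get_obs()["orientation"])
E
```

```text
0.84 [333. 193.] spot [ 0.4438 -0.2464  0.009 ] centre [ 0.4431 -0.2467] r 18.0 top 0.0179 372
0.75 [226. 150.] spot [ 0.5722 -0.2621  0.009 ] centre [ 0.573  -0.2672] r 17.9 top 0.018 422
0.74 [386.  83.] spot [ 0.4225 -0.3732  0.009 ] centre [ 0.4225 -0.3739] r 17.9 top 0.0178 475
[ 0.46426899 -0.23930773  0.27578071] [-1.79978885e+02  1.54460942e-01 -7.48371535e+01]
```

View pics/w7.png

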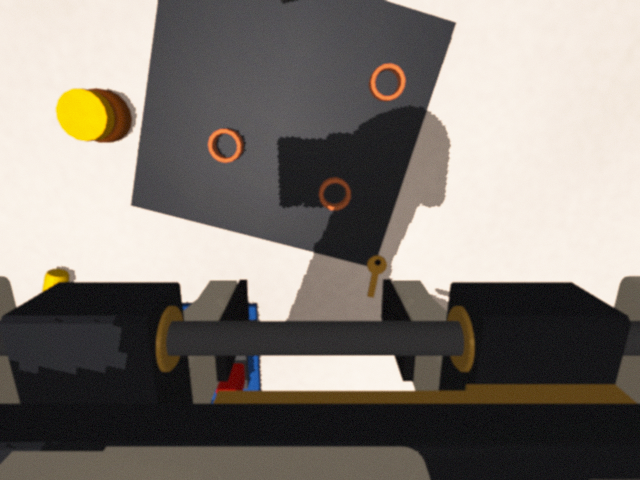

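Run:
```python
from h import *
print(jog([.573,-.2672,.05],-75),jog([.573,-.2672,.0045],-75))
```

```text
(array([ 0.056 , -0.0976,  0.2257]), array([-0.02,  0.15,  0.16])) (array([ 0.0561, -0.0976,  0.2712]), array([-0.02,  0.15,  0.16]))
```

Call:
jog_arm:
  targets: "0.056 -0.0976 0.06 0 0 0 0.4;0.056 -0.0976 0.12 0 0 0 0.4;0.056 -0.0976 0.18 0 0 0 0.4;0.056 -0.0976 0.22 0 0 0 0.4;0.056 -0.0976 0.225 0 0 0 0.4;0.056 -0.0976 0.25 0 0 0 0.4;0.056 -0.0976 0.268 0 0 0 0.4;0.056 -0.0976 0.271 0 0 0 0.4"

```text
clock: 34.5
tool_pos: [0.5725, -0.2664, 0.0035]
orientation: [179.9, 0.2, -74.8]
force: [0.5, 0.4, 0.2]
opening: 0.0613
```

Call:
jog_arm:
  targets: "0 0 0 0 0 0 -1;0 0 0 0 0 0 -1;0 0 0 0 0 0 -1;0 0 0 0 0 0 -1;0 0 0 0 0 0 -1;0 0 0 0 0 0 -1;0 0 0 0 0 0 -1;0 0 0 0 0 0 -1"

```text
clock: 35.5
tool_pos: [0.573, -0.2665, 0.0043]
orientation: [180.0, 0.2, -74.8]
force: [-1.6, 0.6, 6.6]
opening: 0.0349
```

Run:
```python
from h import *
o=telemetry.get_obs(); print(o["opening"],o["force"],o["tool_pos"],o["orientation"])
print(jog([.6009,-.0232,.15],-75))
```

```text
0.0349277469042445 [-1.60210522  0.63865477  6.61114528] [ 0.57296398 -0.26649175  0.00430966] [ 1.79964553e+02  1.70164806e-01 -7.47746919e+01]
(array([-0.2278, -0.0908, -0.1451]), array([0.04, 0.17, 0.23]))
```

Call:
jog_arm:
  targets: "0 0 -0.05 0 0 0 -1;0 0 -0.10 0 0 0 -1;-0.04 -0.02 -0.145 0 0.2 0 -1;-0.09 -0.04 -0.145 0 0.2 0 -1;-0.14 -0.06 -0.145 0 0.2 0 -1;-0.19 -0.08 -0.145 0 0.2 0 -1;-0.2285 -0.0908 -0.145 0 0.2 0 -1;-0.2285 -0.0908 -0.145 0 0.2 0 -1"

```text
clock: 36.5
tool_pos: [0.6008, -0.02, 0.1499]
orientation: [180.0, -0.0, -74.6]
force: [-0.1, -1.1, -0.3]
opening: 0.0347
```

Run:
```python
from h import *
o=telemetry.get_obs(); print(o["opening"],o["force"],o["tool_pos"],o["orientation"])
print(jog([.6007,-.0225,.10],-75))
for n in ["wrist","side"]:
    s=snapshot(n);save(s,"x1"+n)
u=s["img"]; cv2.imwrite("pics/x1c.png",cv2.resize(u[180:310,230:400,::-1],None,fx=4,fy=4))
```

```text
0.03470695925865311 [-0.08556994 -1.08591353 -0.33412132] [ 0.60077768 -0.01998068  0.1498669 ] [ 1.79973483e+02 -1.57474178e-02 -7.45835666e+01]
(array([0.0024, 0.0007, 0.0499]), array([ 0.03, -0.02,  0.42]))
```

View pics/x1wrist.png

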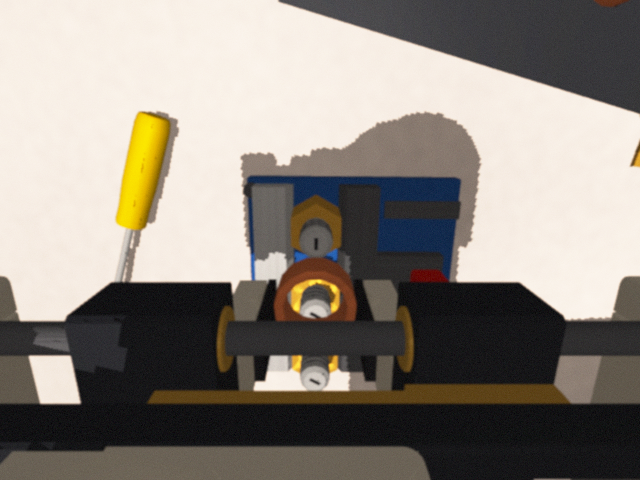

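View pics/x1c.png

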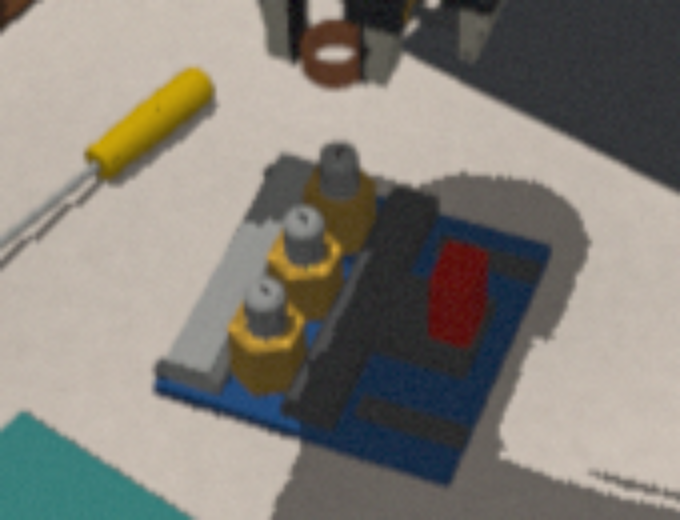

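Call:
jog_arm:
  targets: "0.0024 0.0007 0.025 0 0 0.4 -1;0.0024 0.0007 0.04 0 0 0.4 -1;0.0024 0.0007 0.05 0 0 0.4 -1;0.0024 0.0007 0.05 0 0 0.4 -1;0.0024 0.0007 0.05 0 0 0.4 -1;0.0024 0.0007 0.05 0 0 0.4 -1;0.0024 0.0007 0.05 0 0 0.4 -1;0.0024 0.0007 0.05 0 0 0.4 -1"

```text
clock: 37.6
tool_pos: [0.6006, -0.0246, 0.1]
orientation: [180.0, -0.0, -75.1]
force: [-0.4, -0.6, -1.6]
opening: 0.0348
```

```bash
cat >> h.py <<'E'
def held():
    s=snapshot("wrist"); w=cloud(s); o=telemetry.get_obs(); t=o["tool_pos"]
    im=s["img"].astype(int); cop=(im[...,0]>1.25*im[...,1])&(im[...,0]<220)
    d=np.linalg.norm(w[...,:2]-t[:2],axis=-1); q=w[(d<.022)&(abs(w[...,2]-t[2]-.0137)<.004)]
    R=Ro.from_euler('xyz',o["orientation"],degrees=True)
    if len(q)>10:
        l=R.inv().apply(q-t)
        f=lambda c: np.sort(np.abs(np.hypot(l[:,0]-c[0],l[:,1]-c[1])-.01575))
        from scipy.optimize import minimize
        r=minimize(lambda c:np.mean(f(c)),[0,0],method="Nelder-Mead"); print("ring pts",len(q),"centre in tool xy",np.round(r.x,4),"res",round(r.fun,4),"x range",np.round([l[:,0].min(),l[:,0].max(),l[:,1].min(),l[:,1].max()],4))
    print(o["opening"],o["force"],w2uv(t),np.round(t,4),o["orientation"])
    return s
E
python3 - <<'E'
from h import *
s=held(); save(s,"x2"); print(jog([.6007,-.0225,.054],-75))
E
```

```text
ring pts 1814 centre in tool xy [0.002  0.0001] res 0.0014 x range [-0.0065  0.0189 -0.0201  0.0202]
0.03486194644529759 [-2.01064693e-04 -3.18530156e-01 -4.92815400e-01] [-0.0013 -0.0525  0.1   ] [ 0.6006 -0.0247  0.1   ] [ 1.79962826e+02 -2.80303032e-02 -7.51059446e+01]
(array([-0.0021, -0.0007,  0.046 ]), array([ 0.04, -0.03, -0.11]))
```

View pics/x2.png

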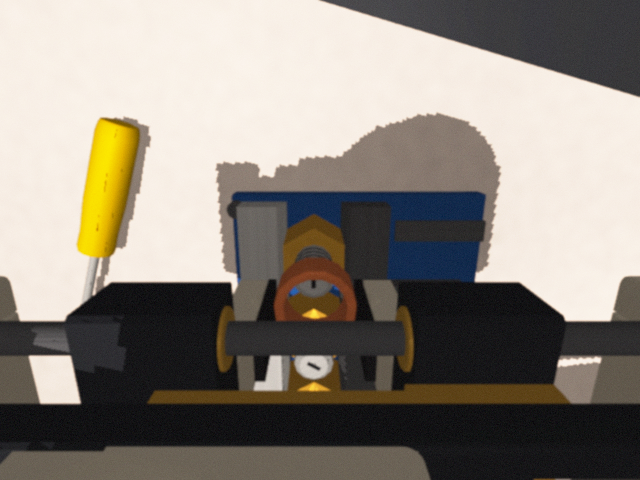

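Call:
jog_arm:
  targets: "-0.0021 -0.0006 0 0 0 0 -1;-0.0021 -0.0006 0 0 0 0 -1;-0.0021 -0.0006 0 0 0 0 -1;-0.0021 -0.0006 0.008 0 0 0 -1;-0.0021 -0.0006 0.018 0 0 0 -1;-0.0021 -0.0006 0.03 0 0 0 -1;-0.0021 -0.0006 0.04 0 0 0 -1;-0.0021 -0.0006 0.045 0 0 0 -1"

```text
clock: 38.65
tool_pos: [0.6001, -0.0227, 0.054]
orientation: [179.9, -0.0, -75.1]
force: [-8.8, 0.9, 28.2]
opening: 0.0349
```

Run:
```python
from h import *
s=held(); save(s,"x3")
```

```text
ring pts 2151 centre in tool xy [0.0007 0.0003] res 0.0021 x range [-0.0065  0.0188 -0.0201  0.0202]
0.03470264764231089 [ 0.55654655 -0.18328125  0.24827901] [-0.0011 -0.0505  0.0545] [ 0.6003 -0.0227  0.0545] [ 1.79887398e+02 -5.20835792e-02 -7.50812489e+01]
```

View pics/x3.png

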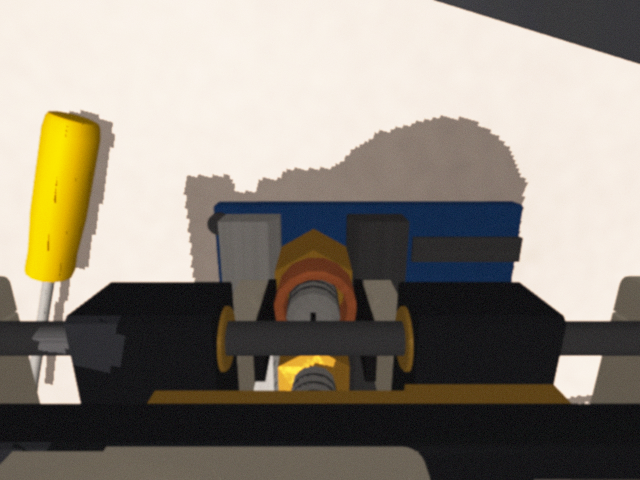

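Call:
jog_arm:
  targets: "0 0 0 0 0 0 0.3;0 0 0 0 0 0 0.3;0 0 0 0 0 0 0.3;0 0 0 0 0 0 0.3;0 0 -0.03 0 0 0 0.3;0 0 -0.08 0 0 0 0.3;0 0 -0.14 0 0 0 0.3;0 0 -0.20 0 0 0 0.3"

```text
clock: 39.7
tool_pos: [0.6003, -0.0226, 0.2565]
orientation: [179.9, -0.1, -75.1]
force: [1.7, 0.4, -0.0]
opening: 0.0569
```

Run:
```python
from h import *
s=snapshot("wrist");save(s,"x4"); sleeves(s)
print(jog([.43,-.25,.25],-75))
```

```text
0.96 [532.  20.] spot [ 0.4421 -0.2453  0.009 ] centre [ 0.4431 -0.246 ] r 18.4 top 0.0174 622
0.93 [314. 207.] spot [ 0.5983 -0.0132  0.009 ] centre [ 0.5983 -0.0132] r 34.9 top 0.0173 274
(array([0.1748, 0.227 , 0.0108]), array([-0.6 , -0.18, -0.03]))
```

View pics/x4.png

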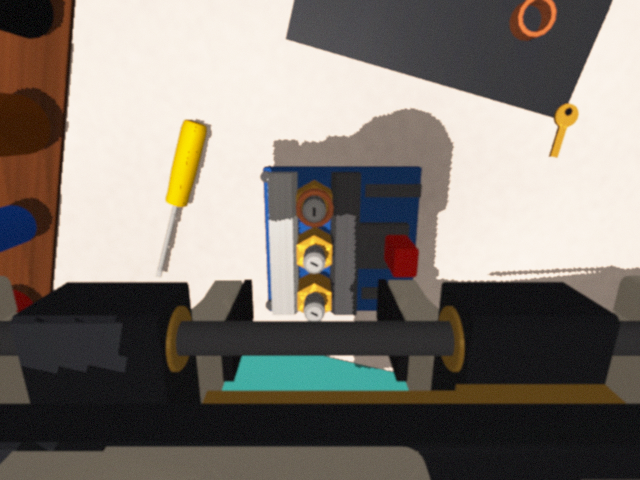

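Run:
```python
from h import *
print(jog([.43,-.198,.2],-75))
```

```text
(array([0.1245, 0.2141, 0.0608]), array([-0.6 , -0.18, -0.03]))
```

Call:
jog_arm:
  targets: "0.125 0.214 0.02 -0.6 -0.2 0 0.4;0.125 0.214 0.02 -0.6 -0.2 0 0.4;0.125 0.214 0.02 -0.6 -0.2 0 0.4;0.125 0.214 0.04 -0.6 -0.2 0 0.4;0.125 0.214 0.061 -0.6 -0.2 0 0.4;0.125 0.214 0.061 -0.6 -0.2 0 0.4;0.125 0.214 0.061 -0.6 -0.2 0 0.4;0.125 0.214 0.061 -0.6 -0.2 0 0.4"

```text
clock: 40.8
tool_pos: [0.4312, -0.1981, 0.2005]
orientation: [-179.9, -0.0, -75.0]
force: [-0.1, 0.3, 0.7]
opening: 0.0611
```

Run:
```python
from h import *
s=snapshot("wrist");save(s,"x5"); sleeves(s)
print(telemetry.get_obs()["tool_pos"],jog([.4431,-.2467,.05],-75),jog([.4431,-.2467,.0045],-75))
```

```text
0.69 [316. 159.] spot [ 0.4423 -0.2434  0.009 ] centre [ 0.4429 -0.2468] r 17.9 top 0.0181 570
0.69 [380.  12.] spot [ 0.4222 -0.3728  0.009 ] centre [ 0.4224 -0.3735] r 17.8 top 0.0178 521
[ 0.43094337 -0.19814198  0.20028392] (array([0.0501, 0.001 , 0.1503]), array([-0.05,  0.01,  0.02])) (array([0.0501, 0.001 , 0.1958]), array([-0.05,  0.01,  0.02]))
```

Call:
jog_arm:
  targets: "0.0502 0.001 0.05 0 0 0 0.4;0.0502 0.001 0.1 0 0 0 0.4;0.0502 0.001 0.14 0 0 0 0.4;0.0502 0.001 0.15 0 0 0 0.4;0.0502 0.001 0.15 0 0 0 0.4;0.0502 0.001 0.175 0 0 0 0.4;0.0502 0.001 0.192 0 0 0 0.4;0.0502 0.001 0.1955 0 0 0 0.4"

```text
clock: 41.9
tool_pos: [0.4442, -0.2468, 0.0058]
orientation: [-179.9, -0.0, -74.9]
force: [-0.6, 0.4, -0.4]
opening: 0.0611
```

Call:
jog_arm:
  targets: "0 0 0 0 0 0 -1;0 0 0 0 0 0 -1;0 0 0 0 0 0 -1;0 0 0 0 0 0 -1;0 0 0 0 0 0 -1;0 0 0 0 0 0 -1;0 0 0 0 0 0 -1;0 0 0 0 0 0 -1"

```text
clock: 42.9
tool_pos: [0.4445, -0.2469, 0.0065]
orientation: [-179.8, -0.1, -74.9]
force: [-1.4, 1.8, 7.0]
opening: 0.0342
```

Run:
```python
from h import *
o=telemetry.get_obs(); print(o["opening"],o["force"],o["tool_pos"],o["orientation"])
print(jog([.5877,.026,.16],-75))
```

```text
0.034246926867340335 [-1.43150298  1.77584304  7.0474314 ] [ 0.44447705 -0.24687315  0.00647546] [-1.79837401e+02 -6.19536478e-02 -7.49285191e+01]
(array([-0.2261, -0.2097, -0.1532]), array([-0.16, -0.06,  0.07]))
```

Call:
jog_arm:
  targets: "0 0 -0.05 0 0 0 -1;0 0 -0.10 0 0 0 -1;-0.045 -0.042 -0.153 0 0 0 -1;-0.09 -0.084 -0.153 0 0 0 -1;-0.135 -0.126 -0.153 0 0 0 -1;-0.18 -0.168 -0.153 0 0 0 -1;-0.226 -0.2097 -0.153 0 0 0 -1;-0.226 -0.2097 -0.153 0 0 0 -1"

```text
clock: 43.9
tool_pos: [0.589, 0.0292, 0.1594]
orientation: [-179.8, -0.1, -74.7]
force: [-0.7, 0.2, 0.0]
opening: 0.0341
```

Run:
```python
from h import *
o=telemetry.get_obs(); print(o["opening"],o["force"],o["tool_pos"],o["orientation"])
print(jog([.5877,.026,.10],-75))
```

```text
0.034095410278390165 [-0.68048969  0.16425379  0.00074792] [0.58904175 0.02916331 0.1593829 ] [-1.79834031e+02 -5.97184374e-02 -7.47448362e+01]
(array([0.0026, 0.0023, 0.0594]), array([-0.17, -0.06,  0.26]))
```

Call:
jog_arm:
  targets: "0.0015 0.0015 0.03 -0.2 0 0.2 -1;0.0015 0.0015 0.05 -0.2 0 0.2 -1;0.0015 0.0015 0.059 -0.2 0 0.2 -1;0.0015 0.0015 0.059 -0.2 0 0.2 -1;0.0015 0.0015 0.059 -0.2 0 0.2 -1;0.0015 0.0015 0.059 -0.2 0 0.2 -1;0.0015 0.0015 0.059 -0.2 0 0.2 -1;0.0015 0.0015 0.059 -0.2 0 0.2 -1"

```text
clock: 44.9
tool_pos: [0.5882, 0.0273, 0.1006]
orientation: [180.0, -0.1, -74.9]
force: [0.5, 0.2, -1.0]
opening: 0.0342
```

Run:
```python
from h import *
s=held(); save(s,"x6")
print(jog([.5877,.026,.056],-75))
```

```text
ring pts 1576 centre in tool xy [0.0002 0.0001] res 0.0014 x range [-0.0065  0.0177 -0.0199  0.0201]
0.03427860725486244 [-0.0957755  -1.07860252 -0.81635545] [0.0002 0.001  0.1005] [0.5882 0.0274 0.1005] [ 1.79976541e+02 -5.73611926e-02 -7.49405479e+01]
(array([0.0012, 0.0008, 0.0445]), array([ 0.02, -0.06,  0.06]))
```

View pics/x6.png

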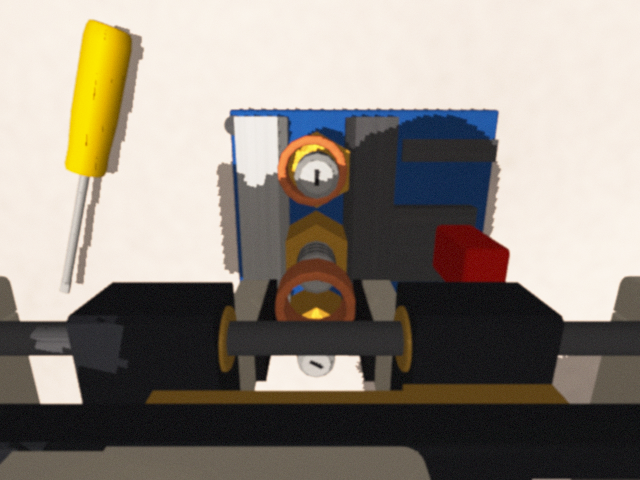

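Call:
jog_arm:
  targets: "0.001 0.0007 0 0 0 0 -1;0.001 0.0007 0 0 0 0 -1;0.001 0.0007 0 0 0 0 -1;0.001 0.0007 0.01 0 0 0 -1;0.001 0.0007 0.02 0 0 0 -1;0.001 0.0007 0.03 0 0 0 -1;0.001 0.0007 0.038 0 0 0 -1;0.001 0.0007 0.043 0 0 0 -1"

```text
clock: 45.95
tool_pos: [0.5876, 0.0261, 0.0568]
orientation: [179.9, -0.1, -74.9]
force: [1.0, -0.4, 0.4]
opening: 0.0343
```

Run:
```python
from h import *
s=held(); save(s,"x7")
```

```text
ring pts 1964 centre in tool xy [-0.001   0.0003] res 0.0021 x range [-0.0064  0.0177 -0.0201  0.02  ]
0.03412503761720923 [ 0.74723165  0.44291637 -1.05531159] [-0.0006 -0.0001  0.0567] [0.5877 0.026  0.0567] [ 1.79937487e+02 -7.15875837e-02 -7.49337067e+01]
```

Nearly at the hex (TCP 56.7 vs 56.5 expected). Lower 1 mm with release.

Call:
jog_arm:
  targets: "0 0 0.001 0 0 0 -1;0 0 0.001 0 0 0 0.3;0 0 0 0 0 0 0.3;0 0 0 0 0 0 0.3;0 0 -0.03 0 0 0 0.3;0 0 -0.08 0 0 0 0.3;0 0 -0.14 0 0 0 0.3;0 0 -0.16 0 0 0 0.3"

```text
clock: 47.0
tool_pos: [0.5895, 0.0266, 0.2212]
orientation: [-179.7, -0.1, -74.9]
force: [1.1, -0.7, -0.7]
opening: 0.0571
```

Run:
```python
from h import *
print(telemetry.get_obs()["tool_pos"],jog([.4092,-.325,.2],-75))
s=snapshot("wrist");save(s,"x8")
```

```text
[0.58948085 0.02657246 0.22119389] (array([0.2925, 0.2657, 0.0202]), array([-0.3 , -0.08,  0.09]))
```

View pics/x8.png

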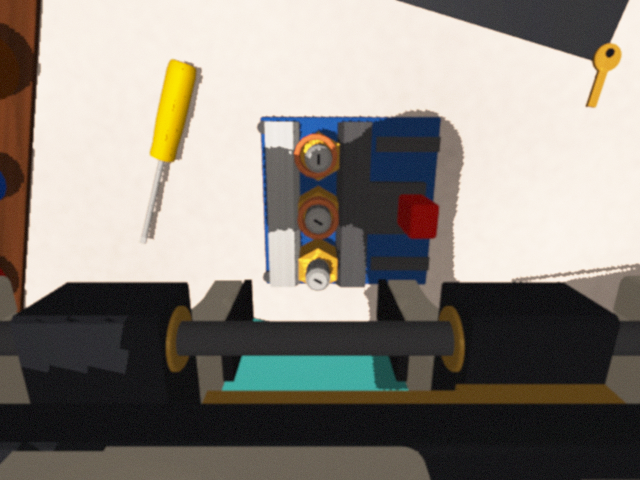

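Call:
jog_arm:
  targets: "0.2925 0.2657 0 -0.3 0 0 0.4;0.2925 0.2657 0 -0.3 0 0 0.4;0.2925 0.2657 0 -0.3 0 0 0.4;0.2925 0.2657 0 -0.3 0 0 0.4;0.2925 0.2657 0.02 -0.3 0 0 0.4;0.2925 0.2657 0.02 -0.3 0 0 0.4;0.2925 0.2657 0.02 -0.3 0 0 0.4;0.2925 0.2657 0.02 -0.3 0 0 0.4"

```text
clock: 48.05
tool_pos: [0.4085, -0.3261, 0.2005]
orientation: [-180.0, -0.1, -75.1]
force: [0.1, -0.5, -0.5]
opening: 0.0615
```

Run:
```python
from h import *
s=snapshot("wrist");save(s,"x9"); sleeves(s)
print(telemetry.get_obs()["tool_pos"],jog([.4224,-.3737,.05],-75),jog([.4224,-.3737,.0045],-75))
```

```text
0.97 [311. 157.] spot [ 0.4242 -0.3723  0.009 ] centre [ 0.4225 -0.3743] r 17.9 top 0.018 569
[ 0.40966809 -0.32490977  0.20102339] (array([0.0502, 0.0006, 0.1511]), array([-0.07, -0.09,  0.06])) (array([0.0501, 0.0006, 0.1966]), array([-0.07, -0.09,  0.06]))
```

View pics/x9.png

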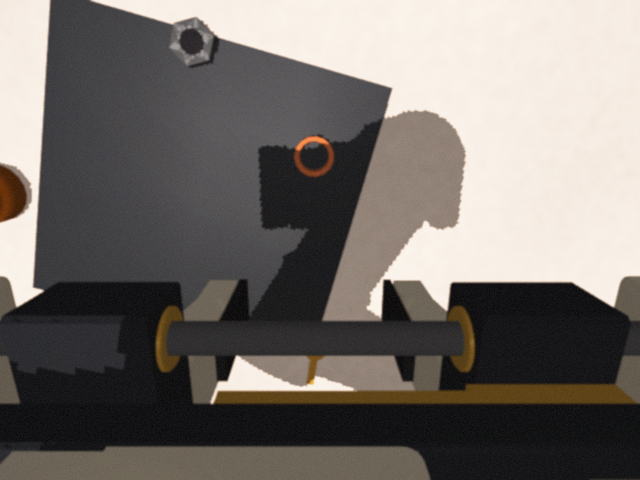

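Call:
jog_arm:
  targets: "0.0505 0.0006 0.05 0 0 0 0.4;0.0505 0.0006 0.1 0 0 0 0.4;0.0505 0.0006 0.14 0 0 0 0.4;0.0505 0.0006 0.15 0 0 0 0.4;0.0505 0.0006 0.15 0 0 0 0.4;0.0505 0.0006 0.175 0 0 0 0.4;0.0505 0.0006 0.192 0 0 0 0.4;0.0505 0.0006 0.196 0 0 0 0.4"

```text
clock: 49.15
tool_pos: [0.4236, -0.3741, 0.0064]
orientation: [-179.8, -0.2, -74.9]
force: [-0.4, -0.8, -0.2]
opening: 0.0617
```

Call:
jog_arm:
  targets: "0 0 0 0 0 0 -1;0 0 0 0 0 0 -1;0 0 0 0 0 0 -1;0 0 0 0 0 0 -1;0 0 0 0 0 0 -1;0 0 0 0 0 0 -1;0 0 0 0 0 0 -1;0 0 0 0 0 0 -1"

```text
clock: 50.15
tool_pos: [0.424, -0.3743, 0.0071]
orientation: [-179.8, -0.2, -74.9]
force: [-1.0, 1.0, 6.6]
opening: 0.0344
```

Run:
```python
from h import *
o=telemetry.get_obs(); print(o["opening"],o["force"],o["tool_pos"],o["orientation"])
print(jog([.5743,.0766,.16],-75))
```

```text
0.034438473775876645 [-1.03254499  1.03583977  6.60145   ] [ 0.42395173 -0.37430404  0.0070946 ] [-179.81598782   -0.19421729  -74.88448363]
(array([-0.3956, -0.2632, -0.1534]), array([-0.18, -0.19,  0.12]))
```

Call:
jog_arm:
  targets: "0 0 -0.05 0 0 0 -1;0 0 -0.10 0 0 0 -1;-0.045 -0.03 -0.153 0 0 0 -1;-0.09 -0.06 -0.153 0 0 0 -1;-0.14 -0.093 -0.153 0 0 0 -1;-0.19 -0.126 -0.153 0 0 0 -1;-0.24 -0.16 -0.153 0 0 0 -1;-0.29 -0.193 -0.153 0 0 0 -1"

```text
clock: 51.15
tool_pos: [0.5343, -0.0416, 0.16]
orientation: [-179.8, -0.2, -74.9]
force: [2.0, -1.2, 0.1]
opening: 0.0347
```

Run:
```python
from h import *
print(telemetry.get_obs()["tool_pos"],jog([.5743,.0766,.16],-75))
```

```text
[ 0.53429668 -0.04162932  0.15998622] (array([-1.037e-01, -6.950e-02, -1.000e-04]), array([-0.21, -0.19,  0.13]))
```

Call:
jog_arm:
  targets: "-0.05 -0.035 0 0 0 0 -1;-0.0995 -0.069 0 0 0 0 -1;-0.1035 -0.0693 0.02 -0.2 -0.2 0 -1;-0.1035 -0.0693 0.04 -0.2 -0.2 0 -1;-0.1035 -0.0693 0.055 -0.2 -0.2 0 -1;-0.1035 -0.0693 0.06 -0.2 -0.2 0 -1;-0.1035 -0.0693 0.06 -0.2 -0.2 0 -1;-0.1035 -0.0693 0.06 -0.2 -0.2 0 -1"

```text
clock: 52.15
tool_pos: [0.575, 0.0761, 0.1007]
orientation: [-179.9, 0.0, -74.9]
force: [-0.3, 1.0, -0.8]
opening: 0.0348
```

Run:
```python
from h import *
s=held(); save(s,"x10")
print(jog([.5743,.0766,.057],-75))
```

```text
ring pts 1520 centre in tool xy [0.0001 0.0001] res 0.0014 x range [-0.0066  0.0178 -0.02    0.02  ]
0.03460510334396654 [-0.23872104  0.04926983  0.0011319 ] [1.000e-04 5.160e-02 1.007e-01] [0.575  0.0762 0.1007] [-1.79911036e+02  1.39283187e-02 -7.48853777e+01]
(array([-0.0005,  0.0006,  0.0437]), array([-0.09,  0.01,  0.11]))
```

View pics/x10.png

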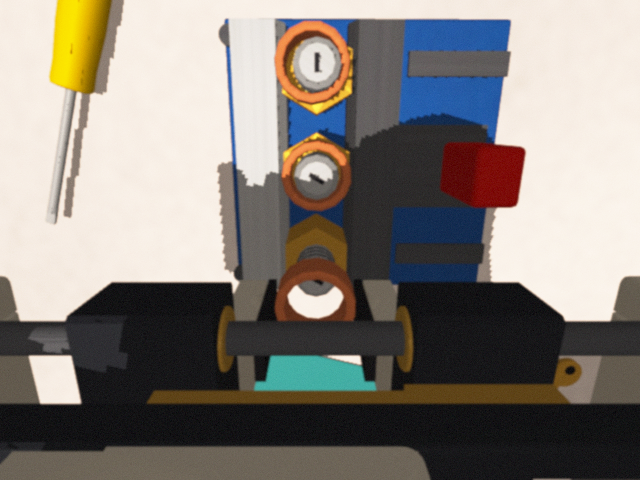

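Call:
jog_arm:
  targets: "-0.0005 0.0006 0 0 0 0 -1;-0.0005 0.0006 0 0 0 0 -1;-0.0005 0.0006 0.005 0 0 0 -1;-0.0005 0.0006 0.013 0 0 0 -1;-0.0005 0.0006 0.022 0 0 0 -1;-0.0005 0.0006 0.032 0 0 0 -1;-0.0005 0.0006 0.039 0 0 0 -1;-0.0005 0.0006 0.0425 0 0 0 -1"

```text
clock: 53.2
tool_pos: [0.5741, 0.0765, 0.0575]
orientation: [-180.0, 0.0, -74.9]
force: [-0.2, 0.1, -0.5]
opening: 0.0345
```

Run:
```python
from h import *
held()
```

```text
ring pts 1965 centre in tool xy [-0.0011  0.0002] res 0.0022 x range [-0.0066  0.0176 -0.0201  0.0201]
0.03433547799145702 [-1.04998484  0.80153875 -1.66753695] [-0.0007  0.0521  0.0573] [0.574  0.0765 0.0573] [-1.79962424e+02  7.00618258e-03 -7.48863013e+01]
```

Call:
jog_arm:
  targets: "0 0 0.001 0 0 0 -1;0 0 0.001 0 0 0 0.3;0 0 0 0 0 0 0.3;0 0 0 0 0 0 0.3;0 0 -0.03 0 0 0 0.3;0 0 -0.08 0 0 0 0.3;-0.04 0 -0.14 0 0 0 0.3;-0.09 0 -0.18 0 0 0 0.3"

```text
clock: 54.25
tool_pos: [0.5528, 0.1557, 0.2328]
orientation: [-179.9, 0.0, -75.0]
force: [1.4, 0.4, -0.6]
opening: 0.0569
```

Run:
```python
from h import *
s=snapshot("wrist");save(s,"y1"); necks(s)
w=cloud(s)
for v in (-.052,0,.052):
    c=np.array(uv2w(-.0005,v,0)[:2]); d=np.linalg.norm(w[...,:2]-c,axis=-1)
    q=w[(d>.0125)&(d<.019)&(w[...,2]>.055)&(w[...,2]<.076)]
    A=np.c_[q[:,:2]-c,np.ones(len(q))]; A2=A[q[:,2]>.062]; z=q[q[:,2]>.062][:,2]
    print(v,len(q),"sleeve top median",np.round(np.median(z),4),"slope",np.round(np.linalg.lstsq(A2,z,rcond=None)[0],3))
print(telemetry.get_obs()["tool_pos"],telemetry.get_obs()["opening"])
s=snapshot("side"); cv2.imwrite("pics/y1s.png",cv2.resize(s["img"][180:320,230:400,::-1],None,fx=4,fy=4))
s=snapshot("top"); save(s,"y1t")
```

```text
n 1336 uv frame [-0.088   0.0001  0.0778] world [0.5032 0.0037] r 17.6
n 680 uv frame [-0.0003 -0.0001  0.0776] world [0.5879 0.0262] r 10.9
n 589 uv frame [-0.0004  0.0525  0.0775] world [0.5743 0.077 ] r 10.9
-0.052 46 sleeve top median 0.0621 slope [-9.030e-01  3.396e+00  2.000e-03]
0 888 sleeve top median 0.068 slope [ 0.003 -0.008  0.068]
0.052 726 sleeve top median 0.068 slope [-0.002  0.004  0.068]
[0.55424869 0.16079826 0.23846652] 0.05742788138812493
```

View pics/y1.png

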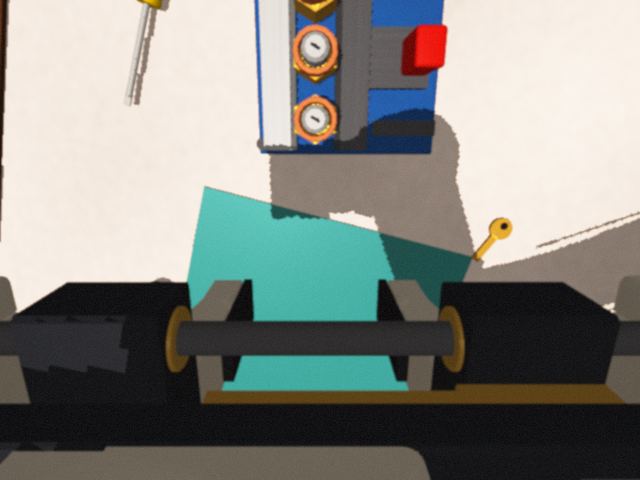

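View pics/y1s.png

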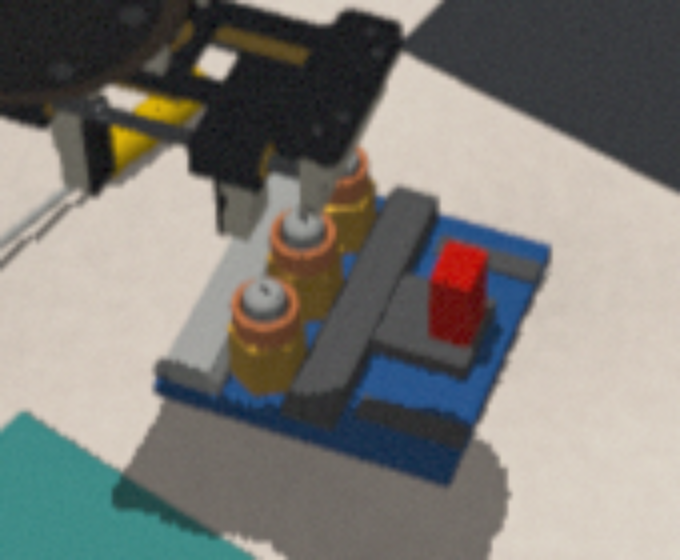

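Call:
jog_arm:
  targets: "0.06 0 -0.02 0 0 0 0.3;0.08 0 -0.04 0 0 0 0.3;0.08 0 -0.04 0 0 0 0.3;0.08 0 -0.04 0 0 0 0.3;0.08 0 -0.04 0 0 0 0.3;0.08 0 -0.04 0 0 0 0.3;0.08 0 -0.04 0 0 0 0.3;0.08 0 -0.04 0 0 0 0.3"

```text
clock: 55.4
tool_pos: [0.5741, 0.0808, 0.273]
orientation: [-179.7, 0.1, -74.7]
force: [0.2, 0.3, 0.1]
opening: 0.0567
```

Run:
```python
from h import *
s=snapshot("wrist");save(s,"y2"); necks(s)
w=cloud(s)
for v in (-.052,0,.052):
    c=np.array(uv2w(-.0005,v,0)[:2]); d=np.linalg.norm(w[...,:2]-c,axis=-1)
    q=w[(d>.0135)&(d<.018)&(w[...,2]>.062)&(w[...,2]<.076)]
    A=np.c_[q[:,:2]-c,np.ones(len(q))]
    print(v,len(q),"top",np.round(np.median(q[:,2]),4),"slope",np.round(np.linalg.lstsq(A,q[:,2],rcond=None)[0],3))
```

```text
n 490 uv frame [-0.0005 -0.0512  0.0776] world [ 0.601  -0.0233] r 10.8
n 852 uv frame [-0.0879 -0.0006  0.0778] world [0.5035 0.0031] r 17.8
n 432 uv frame [-0.0004  0.      0.0776] world [0.5878 0.0262] r 10.8
n 384 uv frame [-0.0001  0.0523  0.0776] world [0.5746 0.0768] r 10.8
-0.052 393 top 0.068 slope [0.    0.001 0.068]
0 468 top 0.0681 slope [ 0.002 -0.006  0.068]
0.052 456 top 0.068 slope [-0.002  0.011  0.068]
```

View pics/y2.png

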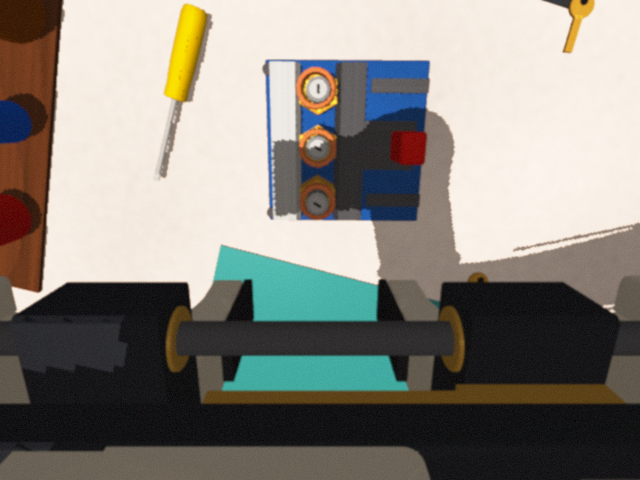

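```bash
python3 -c "
from h import *
print(job.close_job())"
```

```text
the job is handed in; nothing more can be done
None
```

The job is handed in. It took about 55 s, and all three barrels are clamped in the vice, each with a sleeve on.

1. **Barrels:** I opened the jaw to its stop and stood the barrels hex-down in the slot, about 52 mm apart, releasing each one. I then pushed the jaw shut with about 20 N. It stalled about 5 mm in from the stop, which matches the 10 mm expected for square barrels.
2. **Sleeves:** after clamping, I put one of the three sleeves on each neck. There were no spares.

**Last checks from the wrist camera:**
- All three neck tops are at 77.6 mm and in line, so the barrels are on the slot floor. They looked square in the pictures.
- All three sleeve tops are flat at 68.0–68.1 mm; 68 mm is fully down on the hex.
- The jaw handle is within about 0.6 mm of where clamping left it.
- The robot was clear of everything at the end.

**Readings that were off:**
- The gripper opening read 34–35 mm on the 36 mm sleeves.
- There was a brief push of about 28 N while seating the first sleeve, below the 40 N limit.
- I did not re-measure the other bench items at the end. I saw no contact with any of them.

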